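# Empty the outfeed catch tray into the kit tote

## Robot

A 7-joint arm with a two-finger parallel gripper is mounted at the origin on the work surface. World frame = base frame: x ahead of the robot, y to its left, z up, the work surface at z = 0. Lengths are in m, angles in rad, forces in N, time in s.
With the tool pointing down it reaches from about 0.425 to 0.975 m from the base axis. Payload 16.7 kg.
Tool frame: the origin (TCP) lies at the very end of the fingers, on their centre line; the grasp point (between the pads) lies 19 mm behind it; z points along the fingers, y is the direction in which the jaws open and shut (so a half turn about z gives the same grasp; the last joint's range is limited). The gripper opens to 85 mm and grips with 20 to 120 N. Pads are 22 mm wide; open, the fingers measure 114 mm over their backs; the gripper's body (76 mm by 85 mm) begins 54 mm behind the grasp point. The pads swing forward as they close: fully open they stand 13 mm farther back than shut.
Start: joints at [-1.302, 0.426, 0.074, 1.606, -0.034, 1.111, -0.067], TCP at [0.274, 0.617, 0.231] pointing down, gripper open.
Joint ranges: [-2.85, 2.85], [-0.5, 2.14], [-1.23, 1.37], [0.21, 2.46], [-1.02, 4.16], [0.16, 2.05], [-2.73, 2.73]. Speed limits (rad/s): [1.89, 1.89, 2.39, 2.39, 3.01, 3.01, 3.01].

## Interface

Orientations are given as a unit quaternion [w, x, y, z].
In Python, from cell import readout, viewer, robot gives the robot as it stands. The module is installed in compiled form; this text tells all that it offers.
- The arm moves only by the shell command python3 -m inch 'ROWS' [FORCE]. ROWS is JSON, one flat list of numbers, 7 for each row, row after row: the opening, from 0 (shut) to 1 (fully open), then the shift along the tool's x, y, z in mm, then the turn, a rotation vector about the tool's x, y, z in degrees. In form: [gripper, x, y, z, wx, wy, wz, gripper, x, y, z, wx, wy, wz, ...]. A call has 1 to 12 rows; each row is the pose to reach, as a shift and turn from the pose measured when the call began, along the tool's axes at that moment; what a row does not reach only later rows make up. A row lasts 1/12 s, in which the tool goes at most 41.7 mm and 7.16 degrees, less where a joint would pass 70% of its speed; a pose out of reach is approached as far as the arm can. A call with a gripper value outside its range is refused whole. The fingers move at their own pace and stop on an object; FORCE is the grip in N (left out, the last holds). Time passes only in rows, so rows that repeat a pose let the fingers close. It gives the time, the measured TCP pose, the force and the opening at its end, in the units of the state.
- readout.state(): the state, without advancing time (a new reading comes with each control period).
- viewer.read_camera(name): name is "scene" or "side" or "wrist"; returns a dict with "frame" (400x640x3 uint8, red, green, blue), "mtx" (3x3 intrinsics, pixels), "world_to_cam" (4x4, takes a point from world to camera coordinates). Camera axes: x right, y down, z forward; pixel columns grow to the right and rows downward; lengths in m; the calibration is good to about 2 mm. A picture is of the moment at which its call begins. There is no depth.
- robot.job_done(): hands the job in, once; it reports no verdict.
The state is a dict: "time": time; "qpos": joint angles; "qd": joint speeds; "joint_torque": joint torques, N m; "tool_pos": TCP position; "tcp_rot": TCP orientation; "wrist_force": force on the tool from outside, world axes, zero at the start; "wrist_torque": the same for the moment, N m; "finger_gap": opening from 0.0 (shut) to 1.0 (fully open).
Only numpy, scipy, OpenCV 4.12 (cv2) and the standard library are available. Lean on these libraries where they do the work, as an engineer would, in place of code of your own. Each camera call takes 0.05 s, during which the arm holds its last target.

## Task

Collect the finished parts from the machine's catch tray into the kit tote: set both bored pillow-block castings down in the tote's bin, without dropping them, so that each stands upright on its foot on the bin floor, and push the octagonal sleeve onto the tote's level spigot, fully home against the plate. Leave the two solid bar stubs in the catch tray and do not shove the scanner on the bench.

Things in the scene. Friction and masses are not known exactly. Their poses are not given: they have to be found in the camera images.
- casting_a: First plain aluminium pillow-block casting standing on its foot: foot 60 (own x) x 28 (y) x 12 mm high, and on it a round boss of diameter 38 whose axis lies along own y, 27 mm above the underside, 30 mm long between two flat faces square to y (the faces to grip), with a dark bore mark; top at 46 mm. Origin: centre of the underside; z up. About 0.2 kg.
- casting_b: Second plain aluminium pillow-block casting standing on its foot: foot 60 (own x) x 28 (y) x 12 mm high, and on it a round boss of diameter 38 whose axis lies along own y, 27 mm above the underside, 30 mm long between two flat faces square to y (the faces to grip), with a dark bore mark; top at 46 mm. Origin: centre of the underside; z up. About 0.2 kg.
- sleeve: plain aluminium octagonal tube, 60 mm long along own x, 40 mm across its outer flats, with a clear bore of 31 mm from end to end; both ends alike. It lies on one flat in the catch tray with the two side flats upright. Origin: on the axis, half-way along (20 mm over what it lies on). About 0.2 kg.
- tray: fixed steel catch tray at the robot's left or right (the tote at the other side), inside 215 (own x) x 290 mm (own y), walls 30 mm high, floor 3 mm thick. Origin: centre of its underside. Castings, sleeve and stubs stand in it at any yaw, about 90 mm apart. At its +x side is the machine's belt outfeed, 160 mm wide, up to 84 mm high, own x = 110 to 352 mm.
- tote: fixed grey tote: open bin, inside 220 (own x) x 150 mm (own y), walls 50 mm high and 5 mm thick, floor 5 mm thick. Origin: centre of its underside. At its -x end (robot side) stands an aluminium plate 80 mm wide, 125 mm high, 12 mm thick, inner face at own x = -110 mm; from it a level steel spigot sticks out along own +x over the bin.
- spigot_root (a point): centre of the spigot where it leaves the plate, 105 mm above the tote's underside; axes as the tote's. The spigot is 26 mm in diameter and runs 40 mm along +x from here, the last 10 mm tapering to 14 mm. A sleeve fully home has its end against the plate and its centre 30 mm along +x from here; let go, it hangs about 2.5 mm lower than the axis.
- bin_floor (a point): point on the top of the tote's bin floor, on its middle line, 140 mm from the plate along own +x: clear floor on all sides beyond the spigot's end, where the castings can stand next to each other; axes as the tote's.
- stub_a: bystander: solid plain steel bar end, an upright disc of diameter 32 mm, 24 mm high, in the catch tray, where it stays. Origin: centre of the underside.
- stub_b: bystander: solid plain steel bar end, an upright disc of diameter 32 mm, 24 mm high, in the catch tray, where it stays. Origin: centre of the underside.
- scanner: bystander: loose hand scanner lying on the bench between tray and tote, 165 mm long along own x (from -80 to +88 mm), up to 52 mm wide and 40 mm high. Origin: its underside, at the middle of its length. About 0.3 kg.
- clamp: bystander: fixed toggle-clamp fixture on the bench between tray and tote, base 110 (own x) x 60 mm, up to 135 mm high at its red handle (own x = 48 mm). Origin: centre of its underside.
There are look-alikes about, which are no part of the job. What is shaped like the sleeve but brown or orange is not meant.

How it is judged:
By the outcome, as a careful person would: the job done as asked, in the order asked, and still so for the second after the job is handed in, with the robot touching nothing.
It also fails if it takes over 67 s, if anything falls off the work surface, if the arm or the gripper's body presses on something with over 40 N, if the wrist force passes 120 N, or if a joint passes its speed limit or range.

## Working session

There is one attempt and no reset: what is moved stays moved. The work goes in short steps, Python scripts to look and compute and a shell command to move; the robot and the scene stay as the last step left them, time stands still between calls to the robot, and variables do not carry over. Pictures are saved under pics/ and viewed, and the job is handed in when it is done.

```bash
ls; mkdir -p pics
cat > h.py <<'E'
import numpy as np,cv2
from cell import readout,viewer,robot
from scipy.spatial.transform import Rotation as R
def cam(n,save=None):
    d=viewer.read_camera(n)
    if save:
        cv2.imwrite(f'pics/{save}.png',d['frame'][:,:,::-1])
        np.savez(f'pics/{save}.npz',f=d['frame'],K=d['mtx'],T=d['world_to_cam'])
    return d
def load(s):
    z=np.load(f'pics/{s}.npz');return z['f'],z['K'],z['T']
def ray(K,T,uv):
    d=np.linalg.inv(K)@np.array([uv[0],uv[1],1.]);Rm=T[:3,:3]
    c=-Rm.T@T[:3,3];d=Rm.T@d;return c,d/np.linalg.norm(d)
def onz(K,T,uv,z):
    c,d=ray(K,T,uv);return c+d*(z-c[2])/d[2]
def proj(K,T,p):
    q=K@(T[:3,:3]@np.array(p)+T[:3,3]);return q[:2]/q[2]
def tri(obs):
    A=np.zeros((3,3));b=np.zeros(3);L=[]
    for K,T,uv in obs:
        c,d=ray(K,T,uv);M=np.eye(3)-np.outer(d,d);A+=M;b+=M@c;L.append((c,d))
    p=np.linalg.solve(A,b);return p,[float(np.linalg.norm((np.eye(3)-np.outer(d,d))@(p-c))) for c,d in L]
def st():
    s=readout.state();q=s['tcp_rot'];Rm=R.from_quat([q[1],q[2],q[3],q[0]]).as_matrix()
    return s,np.array(s['tool_pos']),Rm
def crop(s,x0,y0,x1,y1,k,out):
    f,_,_=load(s);c=f[y0:y1,x0:x1,::-1];cv2.imwrite(f'pics/{out}.png',cv2.resize(c,None,fx=k,fy=k,interpolation=cv2.INTER_CUBIC))
def to_tool(target,zyaw=None):
    "shift in tool mm to world target; turn (deg rotvec, tool axes) to pointing down with jaw(y) dir at yaw"
    s,p,Rm=st();sh=Rm.T@(np.array(target)-p)*1e3
    r=None
    if zyaw is not None:
        best=None
        for a in (zyaw,zyaw+np.pi):
            y=np.array([np.cos(a),np.sin(a),0]);z=np.array([0,0,-1.]);x=np.cross(y,z)
            v=R.from_matrix(Rm.T@np.column_stack([x,y,z])).as_rotvec(degrees=True)
            if best is None or np.linalg.norm(v)<np.linalg.norm(best):best=v
        r=best
    print('shift',sh.round(1),'turn',None if r is None else r.round(1))
E
python3 - <<'E'
from h import *
for n in ('scene','side','wrist'):
    d=cam(n,n+'0');T=d['world_to_cam'];print(n,(-T[:3,:3].T@T[:3,3]).round(3),T[2,:3].round(3),d['mtx'][0,0].round(1))
s,p,Rm=st();print(s,Rm.round(3))
E
```

```text
pics
scene [1.347 0.266 0.638] [-0.804 -0.255 -0.538] 438.9
side [ 0.051 -0.708  0.794] [ 0.407  0.649 -0.643] 455.3
wrist [0.209 0.645 0.374] [ 0.256 -0.114 -0.96 ] 342.0
{'time': 0.15, 'qpos': array([-1.30253514,  0.42663112,  0.07384287,  1.60643555, -0.03409481,
        1.11084251, -0.06707888]), 'qd': array([-0.00054873, -0.00204313, -0.00094878, -0.0014205 ,  0.00150029,
        0.00014925,  0.00026025]), 'joint_torque': array([ 5.17312161e-03, -9.50315094e+01,  3.76435116e+00, -4.63764846e+01,
        1.94418960e-02,  7.74396351e-03,  3.07567774e-06]), 'tool_pos': array([0.27374144, 0.61664924, 0.23075333]), 'tcp_rot': array([-7.50545166e-05,  2.07362823e-01,  9.78263962e-01, -5.23548091e-04]), 'wrist_force': array([ 0.73288103, -0.82578073,  0.89125604]), 'wrist_torque': array([ 2.51212338e-05, -1.34294671e-02,  2.01769379e-02]), 'finger_gap': 0.9976782779423023} [[-0.914  0.406 -0.   ]
 [ 0.406  0.914 -0.001]
 [-0.    -0.001 -1.   ]]
```

View pics/scene0.png

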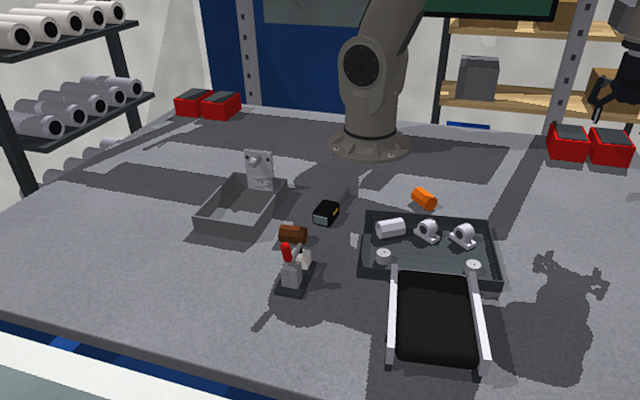

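View pics/side0.png

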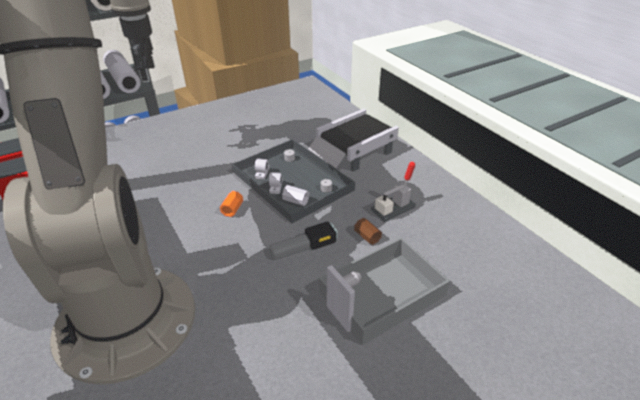

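View pics/wrist0.png

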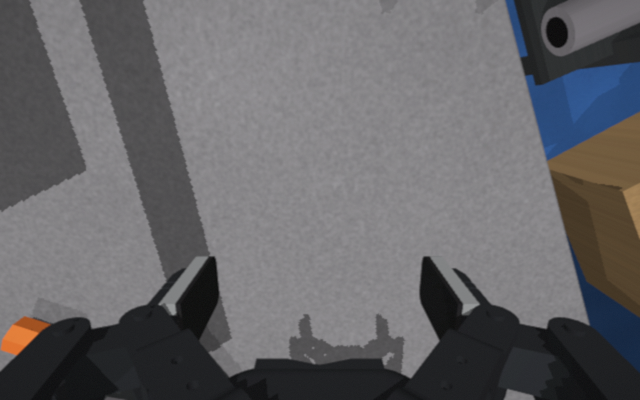

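The scene view shows the tray at (430,245) holding the pale sleeve (390,228), castings (427,231) and (462,235), and stubs (383,257) and (473,266). The look-alike sleeves are orange at (424,198) and brown at (292,233). Only the pale one in the tray fits the description. The tote is at (240,205), the scanner at (325,212) and the clamp at (290,270). I'll enlarge these.

Run:
```python
from h import *
crop('scene0',350,180,510,300,5,'c1'); crop('side0',220,130,360,225,5,'c2'); crop('scene0',180,140,330,250,5,'c3'); crop('side0',310,220,470,340,5,'c4')
```

```text
(no output)
```

View pics/c1.png

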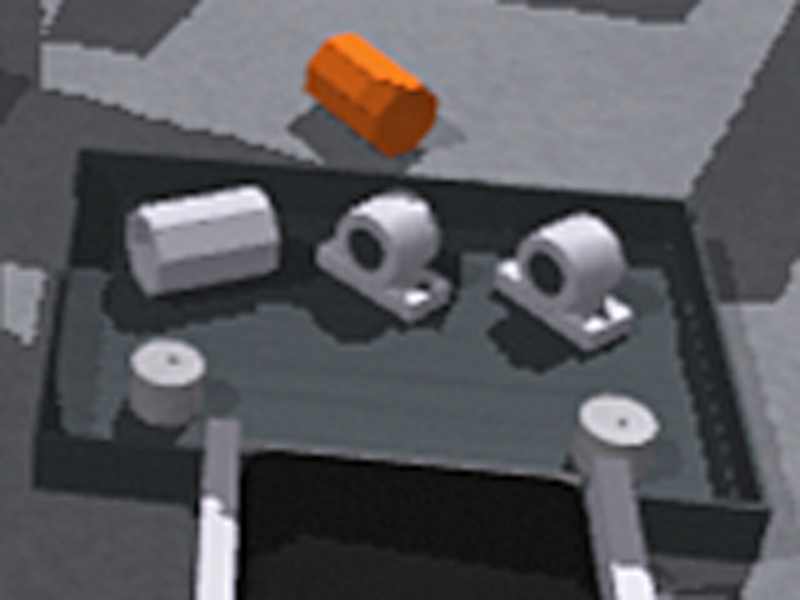

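View pics/c2.png

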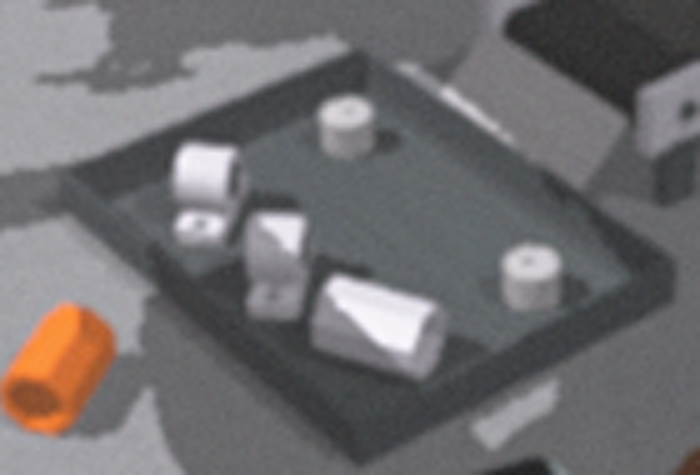

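View pics/c3.png

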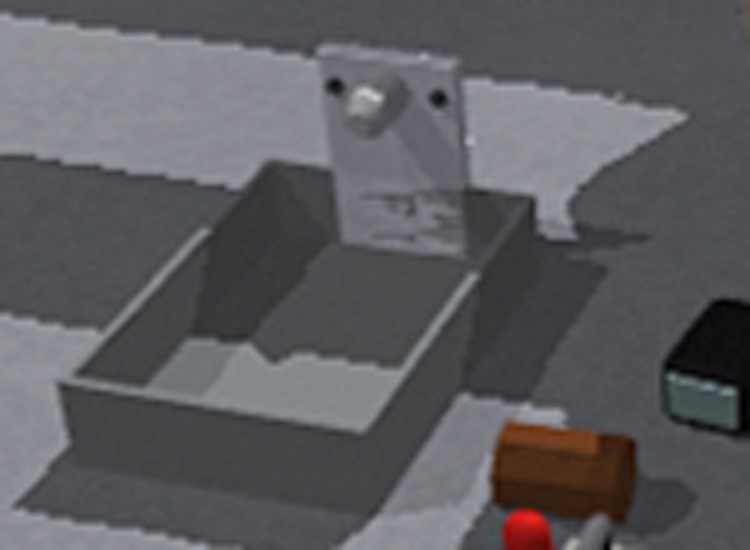

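View pics/c4.png

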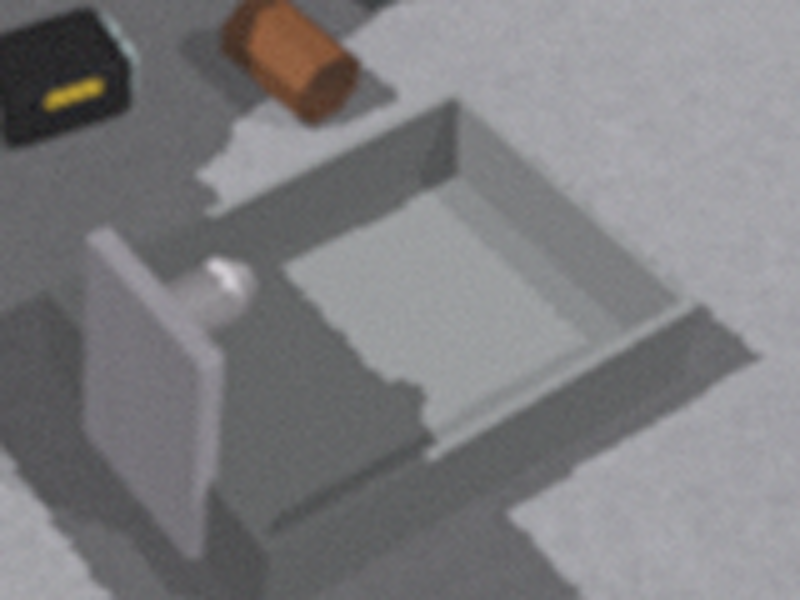

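The crops confirm the only pale octagonal tube is the sleeve in the tray at (390,228). The brown and orange ones are look-alikes. Next I'll get rough positions from the scene and side views.

Run:
```python
from h import *
_,K,T=load('scene0');_,K2,T2=load('side0')
pr={'sleeve c':((390.5,228),(220+380/5,130+325/5)),'castA(mid) boss':((426.5,230.5),(275.5,182)),'castB(right) boss':((463,234.5),(261.5,165.5)),
'stub1top':((383.5,252.5),(326.5,183)),'stub2top':((473.8,263.5),(289.3,152)),
'spig tip':((180+368/5,140+100/5),(310+235/5,220+280/5)),
'plate top L':((180+320/5,140+48/5),(310+215/5,220+355/5)),'plate top R':((180+463/5,140+60/5),(310+95/5,220+235/5)),
'tote far corner1':((180+65/5,140+382/5),(310+705/5,220+308/5)),'tote far corner2':((180+370/5,140+432/5),(310+455/5,220+98/5)),
'tray nearR':((350+690/5,180+203/5),(220+70/5,130+180/5)),'tray nearL':((350+82/5,180+152/5),(220+365/5,130+440/5)),'tray farL':((350+40/5,180+440/5),(220+675/5,130+265/5)),'tray farR':((350+765/5,180+510/5),(220+365/5,130+52/5)),
'clamp red':((286,250),(411,166))}
for k,(a,b) in pr.items():
    p,e=tri([(K,T,a),(K2,T2,b)]);print(k,p.round(3),np.round(e,4))
```

```text
sleeve c [0.491 0.16  0.023] [0.0003 0.0003]
castA(mid) boss [0.472 0.243 0.02 ] [0.0008 0.0008]
castB(right) boss [0.471 0.327 0.026] [0.0025 0.0025]
stub1top [0.589 0.161 0.024] [0.0007 0.0007]
stub2top [0.574 0.351 0.027] [0.0002 0.0002]
spig tip [ 0.418 -0.226  0.111] [0.0037 0.0037]
plate top L [ 0.386 -0.264  0.123] [0.0001 0.0001]
plate top R [ 0.379 -0.186  0.122] [0.0024 0.0024]
tote far corner1 [ 0.614 -0.3    0.047] [0.0035 0.0035]
tote far corner2 [ 0.607 -0.142  0.045] [0.0022 0.0022]
tray nearR [0.401 0.378 0.024] [0.0034 0.0034]
tray nearL [0.438 0.086 0.023] [0.0043 0.0043]
tray farL [0.657 0.119 0.025] [0.0013 0.0013]
tray farR [0.616 0.407 0.026] [0.0014 0.0014]
clamp red [0.749 0.001 0.118] [0.0009 0.0009]
```

```bash
python3 -m inch '[1,-297,-259,-30,0,0,0, 1,-297,-259,-30,0,0,0, 1,-297,-259,-30,0,0,0, 1,-297,-259,-30,0,0,0, 1,-297,-259,-30,0,0,0, 1,-297,-259,-30,0,0,0, 1,-297,-259,-30,0,0,0, 1,-297,-259,-30,0,0,0, 1,-297,-259,-30,0,0,0, 1,-297,-259,-30,0,0,0, 1,-297,-259,-30,0,0,0, 1,-297,-259,-30,0,0,0]'
python3 - <<'E'
from h import *
cam('wrist','w1');s,p,Rm=st();print(s['time'],p)
E
```

```text
time: 1.15
tool_pos: [0.4406, 0.2583, 0.2612]
tcp_rot: [0.0, 0.209, 0.978, -0.0]
wrist_force: [-0.7, 0.2, -0.4]
finger_gap: 0.999
1.2 [0.44007452 0.25950118 0.26105971]
```

View pics/w1.png

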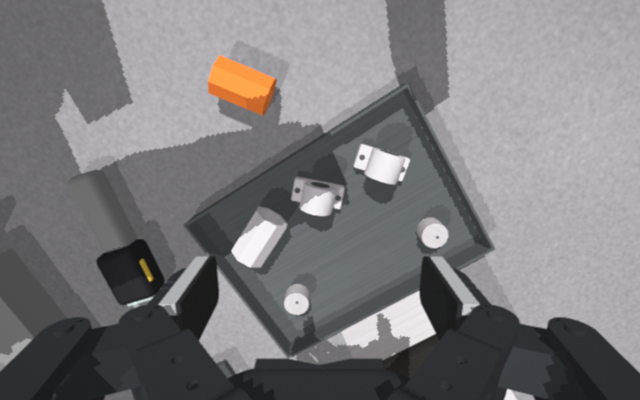

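The wrist view shows the sleeve at (260,237), the castings at (318,196) and (383,164), and the stubs at (297,298) and (433,232). For height I'll take a second view from another place.

```bash
python3 -m inch '[1,-90,0,0,0,0,0, 1,-90,0,0,0,0,0, 1,-90,0,0,0,0,0, 1,-90,0,0,0,0,0]'
python3 - <<'E'
from h import *
cam('wrist','w2')
crop('w1',180,120,460,330,2.8,'w1c');crop('w2',140,60,440,270,2.6,'w2c')
E
```

```text
time: 1.53
tool_pos: [0.5239, 0.2224, 0.2603]
tcp_rot: [-0.0, 0.208, 0.978, -0.001]
wrist_force: [-1.1, -0.2, -0.2]
finger_gap: 1.002
```

View pics/w1c.png

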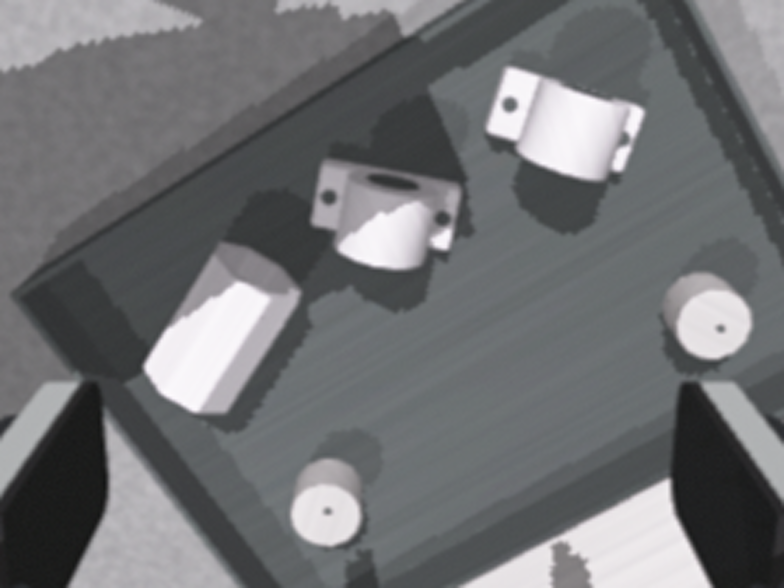

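View pics/w2c.png

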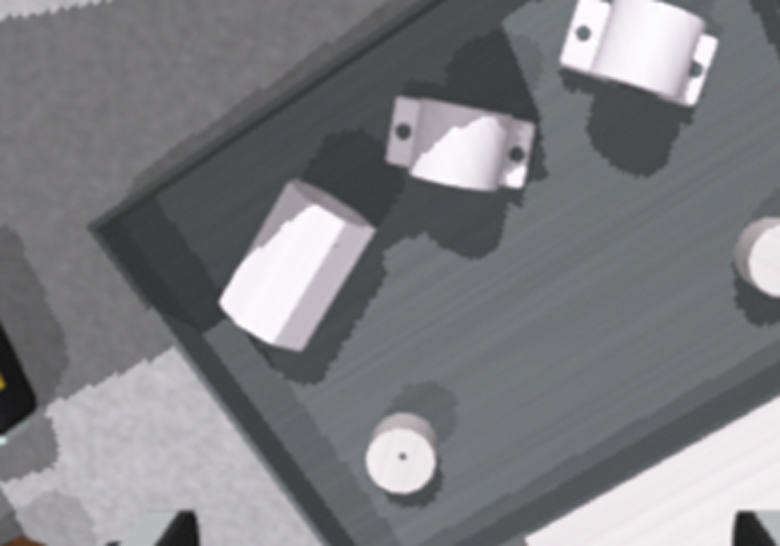

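Run:
```python
from h import *
import cv2
a,_,_=load('w1');b,_,_=load('w2')
A=cv2.resize(a[195:280,220:300,::-1],None,fx=5,fy=5,interpolation=cv2.INTER_CUBIC);B=cv2.resize(b[120:205,215:295,::-1],None,fx=5,fy=5,interpolation=cv2.INTER_CUBIC)
cv2.imwrite('pics/sl.png',np.hstack([A,B]))
_,K,T=load('w1');_,K2,T2=load('w2')
f=lambda x,y:(180+(x+.5)/2.8-.5,120+(y+.5)/2.8-.5);g=lambda x,y:(140+(x+.5)/2.6-.5,60+(y+.5)/2.6-.5)
for n,P in {'A':[((329,197),(403,131)),((443,217),(517,154))],'B':[((510,104),(584,33)),((625,139),(697,69))]}.items():
    q=[]
    for x,y in P:
        p,e=tri([(K,T,f(*x)),(K2,T2,g(*y))]);print(n,p.round(4),np.round(e,4),onz(K,T,f(*x),.015).round(4),onz(K2,T2,g(*y),.015).round(4));q.append((onz(K,T,f(*x),.015)+onz(K2,T2,g(*y),.015))/2)
    d=q[1]-q[0];print('c',((q[0]+q[1])/2).round(4),'len',np.linalg.norm(d),'foot yaw',np.degrees(np.arctan2(d[1],d[0])))
```

```text
A [0.4586 0.2222 0.0159] [0.0001 0.0001] [0.4588 0.2221 0.015 ] [0.4586 0.2221 0.015 ]
A [0.4871 0.2623 0.0128] [0.0001 0.0001] [0.4864 0.2623 0.015 ] [0.487  0.2623 0.015 ]
c [0.4727 0.2422 0.015 ] len 0.04901212876932006 foot yaw 55.183710248497995
B [0.4536 0.3064 0.0146] [0.0001 0.0001] [0.4535 0.3062 0.015 ] [0.4537 0.3064 0.015 ]
B [0.4858 0.3437 0.0168] [0.0002 0.0002] [0.4864 0.3441 0.015 ] [0.4858 0.3439 0.015 ]
c [0.4699 0.3252 0.015 ] len 0.04975161314143272 foot yaw 49.21364085292223
```

View pics/sl.png

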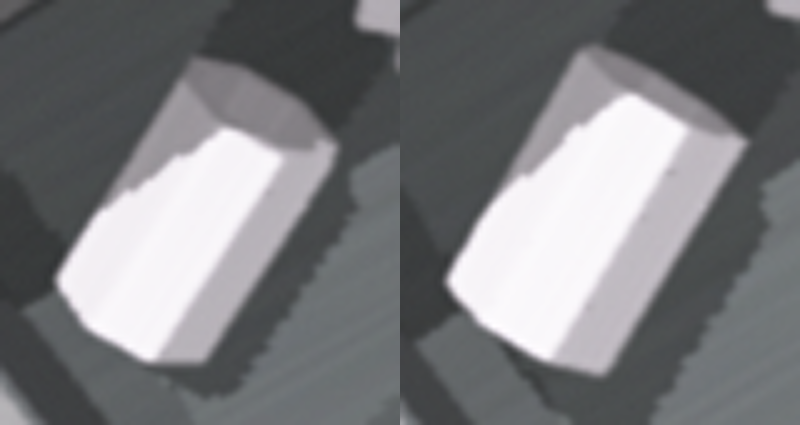

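The enlarged crop shows the pale octagonal sleeve with its top-flat corners clear.

Run:
```python
from h import *
_,K,T=load('w1');_,K2,T2=load('w2')
f=lambda x,y:(220+(x+.5)/5-.5,195+(y+.5)/5-.5);g=lambda x,y:(215+(x+.5)/5-.5,120+(y+.5)/5-.5)
P={'TR far':((282,157),(288,130)),'TR near':((154,360),(152,361)),'TL far':((226,128),(231,93)),'TL near':((90,329),(83,326)),'Rflat far':((337,152),(346,143)),'Rflat near':((207,361),(205,376))}
q={}
for n,(x,y) in P.items():
    p,e=tri([(K,T,f(*x)),(K2,T2,g(*y))]);z=.043 if n[0]=='T' else .0313
    q[n]=(onz(K,T,f(*x),z)+onz(K2,T2,g(*y),z))/2
    print(n,p.round(4),np.round(e,4),onz(K,T,f(*x),z).round(4),onz(K2,T2,g(*y),z).round(4))
d=q['TR near']-q['TR far'];print(np.linalg.norm(d),np.degrees(np.arctan2(d[1],d[0])))
d=q['TL near']-q['TL far'];print(np.linalg.norm(d),np.degrees(np.arctan2(d[1],d[0])))
d=q['Rflat near']-q['Rflat far'];print(np.linalg.norm(d),np.degrees(np.arctan2(d[1],d[0])))
print('c',np.mean([q[k] for k in q if k[0]=='T'],axis=0))
```

```text
TR far [0.4817 0.1867 0.0406] [0.0001 0.0001] [0.481  0.1872 0.043 ] [0.4816 0.1872 0.043 ]
TR near [0.5147 0.1374 0.0417] [0.0002 0.0002] [0.5141 0.1377 0.043 ] [0.5145 0.1379 0.043 ]
TL far [0.4697 0.1794 0.0435] [0.0005 0.0005] [0.4697 0.1788 0.043 ] [0.4699 0.1798 0.043 ]
TL near [0.5016 0.1272 0.0413] [0.0001 0.0001] [0.501  0.1278 0.043 ] [0.5015 0.1279 0.043 ]
Rflat far [0.4906 0.1944 0.0242] [0.0001 0.0001] [0.4885 0.1962 0.0313] [0.49   0.1954 0.0313]
Rflat near [0.5248 0.1433 0.0291] [0.0003 0.0003] [0.5241 0.1444 0.0313] [0.5243 0.1436 0.0313]
0.05942679192691186 -56.245134167051134
0.060300341542814474 -58.557616315386944
0.06249446535307044 -56.015957985504066
c [0.49166232 0.1580642  0.043     ]
```

Run:
```python
from h import *
s,p,Rm=st();print(s['qpos'].round(2),p.round(4))
to_tool([.4727,.2422,.11],np.radians(-34.8))
y=np.radians(-34.8)
```

```text
[-0.78  0.23  0.31  1.83 -0.08  1.1   0.71] [0.5225 0.2234 0.2603]
shift [ 53.   -2.8 150.3] turn [ -0.1  -0.1 -79.2]
```

```bash
python3 -m inch '[0.65,53,-3,150,0,0,101, 0.65,53,-3,150,0,0,101, 0.65,53,-3,150,0,0,101, 0.65,53,-3,150,0,0,101, 0.65,53,-3,150,0,0,101, 0.65,53,-3,150,0,0,101, 0.65,53,-3,150,0,0,101, 0.65,53,-3,150,0,0,101, 0.65,53,-3,150,0,0,101, 0.65,53,-3,150,0,0,101, 0.65,53,-3,150,0,0,101, 0.65,53,-3,150,0,0,101]'
python3 - <<'E'
from h import *
s,p,Rm=st();print(s['qpos'].round(2),p.round(4))
to_tool([.4727,.2422,.075],np.radians(-34.8))
E
```

```text
time: 2.58
tool_pos: [0.4711, 0.2436, 0.1101]
tcp_rot: [-0.0, 0.82, 0.573, -0.001]
wrist_force: [-0.3, -1.1, -1.2]
finger_gap: 0.647
[-1.07  0.39  0.58  2.06 -0.3   0.77 -0.65] [0.4711 0.2436 0.1101]
shift [-0.7  2.  35.1] turn [-0.1  0.1 14.7]
```

```bash
python3 -m inch '[0.65,-0.7,2,35,0,0,14.7, 0.65,-0.7,2,35,0,0,14.7, 0.65,-0.7,2,35,0,0,14.7, 0.65,-0.7,2,35,0,0,14.7]'
python3 - <<'E'
from h import *
s,p,Rm=st()
to_tool([.4727,.2422,.012],np.radians(-34.8))
cam('wrist','w3')
f,K,T=load('w3');g=f.copy()
y=np.array([np.cos(np.radians(-34.8)),np.sin(np.radians(-34.8)),0]);x=np.array([-y[1],y[0],0])
c=np.array([.4727,.2422,0])
for q in (c+x*.03+y*.014,c+x*.03-y*.014,c-x*.03+y*.014,c-x*.03-y*.014): cv2.circle(g,tuple(int(v) for v in proj(K,T,q+[0,0,.015]).round()),2,(255,0,0),-1)
cv2.imwrite('pics/w3m.png',g[:,:,::-1])
E
```

```text
time: 2.92
tool_pos: [0.4718, 0.2433, 0.075]
tcp_rot: [-0.0, 0.885, 0.465, -0.002]
wrist_force: [-0.4, 0.6, 0.3]
finger_gap: 0.651
shift [-0.2  1.5 63. ] turn [-0.1  0.2  0.3]
```

View pics/w3m.png

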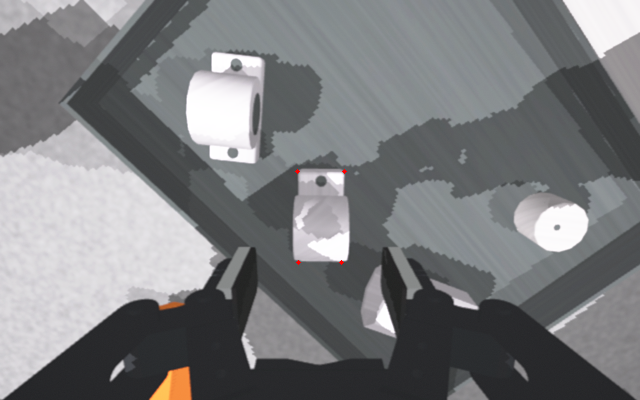

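The marked foot corners fall on casting A at (321,215), centred between the fingers, and the sleeve stays clear of the right finger. I'll go down and grip.

```bash
python3 -m inch '[0.65,0,1.5,32,0,0,0, 0.65,0,1.5,52,0,0,0, 0.65,0,1.5,63,0,0,0, 0.65,0,1.5,63,0,0,0, 0.2,0,1.5,63,0,0,0, 0.1,0,1.5,63,0,0,0, 0.1,0,1.5,63,0,0,0, 0.1,0,1.5,63,0,0,0, 0.1,0,1.5,63,0,0,0]' 50; python3 -m inch '[0.1,0,0,0,0,0,0,0.1,0,0,0,0,0,0]'
```

```text
time: 3.72
tool_pos: [0.4741, 0.2428, 0.0138]
tcp_rot: [-0.0, 0.885, 0.466, -0.0]
wrist_force: [-0.9, -0.9, 8.8]
finger_gap: 0.345
time: 3.88
tool_pos: [0.4745, 0.2432, 0.0147]
tcp_rot: [-0.001, 0.885, 0.466, 0.001]
wrist_force: [-0.1, 0.0, -1.0]
finger_gap: 0.342
```

```bash
python3 -m inch '[0.1,0,0,-20,0,0,0, 0.1,0,0,-60,0,0,0, 0.1,0,0,-100,0,0,0, 0.1,-20,15,-130,0,0,0, 0.1,-349,274,-235,0,0,-38, 0.1,-349,274,-235,0,0,-38, 0.1,-349,274,-235,0,0,-38, 0.1,-349,274,-235,0,0,-38, 0.1,-349,274,-235,0,0,-38, 0.1,-349,274,-235,0,0,-38, 0.1,-349,274,-235,0,0,-38, 0.1,-349,274,-235,0,0,-38]'
python3 - <<'E'
from h import *
to_tool([.5,-.2,.25],np.radians(3))
E
```

```text
time: 4.88
tool_pos: [0.496, -0.101, 0.2248]
tcp_rot: [-0.0, 0.685, 0.729, 0.001]
wrist_force: [2.0, 0.0, -1.1]
finger_gap: 0.339
shift [-99.   -2.1 -25.5] turn [ 0.1 -0.1  0.6]
```

```bash
python3 - <<'E'
from h import *
cam('wrist','w4')
E
python3 -m inch '[0.1,-99,-2,-25,0,0,0.6,0.1,-99,-2,-25,0,0,0.6,0.1,-99,-2,-25,0,0,0.6,0.1,-99,-2,-25,0,0,0.6]'
python3 - <<'E'
from h import *
cam('wrist','w5')
E
```

```text
time: 5.27
tool_pos: [0.4994, -0.2142, 0.254]
tcp_rot: [0.003, 0.693, 0.721, 0.002]
wrist_force: [-1.1, 1.0, -2.1]
finger_gap: 0.344
```

View pics/w4.png

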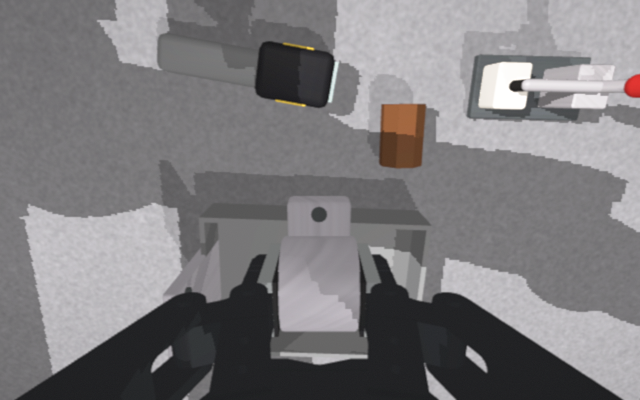

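View pics/w5.png

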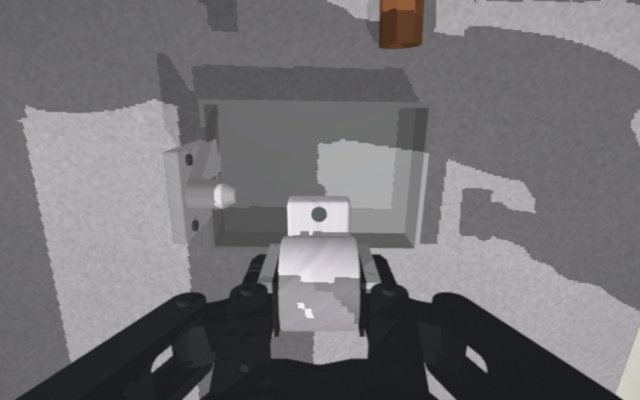

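```bash
python3 -m inch '[0.1,-10,70,-10,0,0,0,0.1,-10,70,-10,0,0,0,0.1,-10,70,-10,0,0,0,0.1,-10,70,-10,0,0,0]'
python3 - <<'E'
from h import *
cam('wrist','w6')
crop('w5',150,85,450,265,2.6,'w5c')
crop('w6',60,60,380,270,2.4,'w6c')
E
```

```text
time: 5.65
tool_pos: [0.5708, -0.2174, 0.2627]
tcp_rot: [0.002, 0.692, 0.722, 0.001]
wrist_force: [-0.3, -0.2, -2.1]
finger_gap: 0.347
```

View pics/w5c.png

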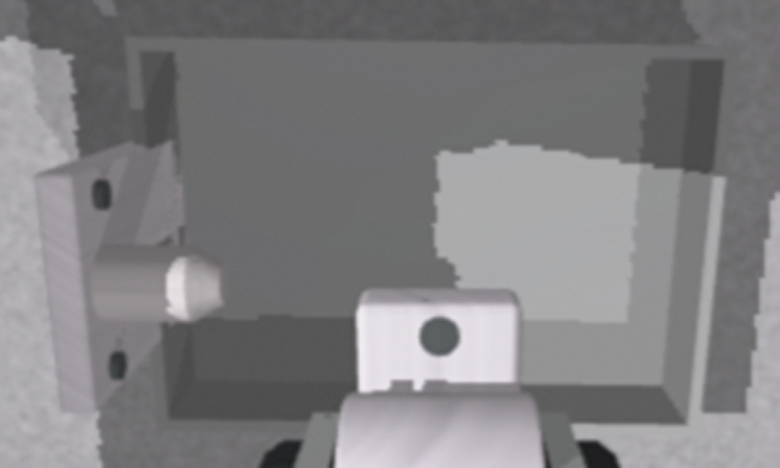

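View pics/w6c.png

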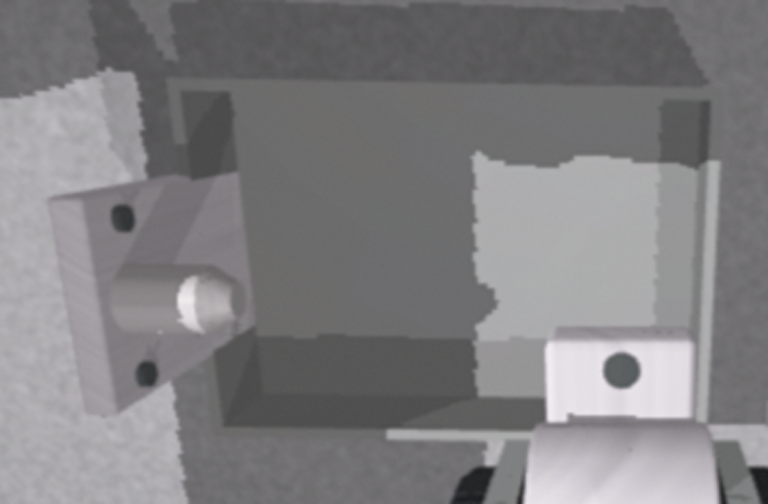

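Run:
```python
from h import *
_,K,T=load('w5');_,K2,T2=load('w6')
f=lambda x,y:(150+(x+.5)/2.6-.5,85+(y+.5)/2.6-.5);g=lambda x,y:(60+(x+.5)/2.4-.5,60+(y+.5)/2.4-.5)
P={'rim+y+x':((722,59),(711,99)),'rim+y-x':((143,51),(183,90)),'rim-y-x':((168,418),(222,428)),'hole+y':((102,194),(123,218)),'hole-y':((118,365),(148,374)),
'platetopF+y':((75,167),(82,193)),'platetopF-y':((97,408),(117,410)),'platetopB+y':((38,178),(52,202)),'platetopB-y':((62,410),(88,412)),'tip':((216,285),(230,300)),'foot hole held':((440,336),(621,370)),
'floor+x':((628,320),(655,338))}
q={}
for n,(x,y) in P.items():
    p,e=tri([(K,T,f(*x)),(K2,T2,g(*y))]);q[n]=p
    print(n,p.round(4),np.round(e,4))
def yaw(a,b):
    d=q[b]-q[a];return np.degrees(np.arctan2(d[1],d[0])),np.linalg.norm(d[:2])
print(yaw('rim+y-x','rim+y+x'),yaw('rim-y-x','rim+y-x'),yaw('hole-y','hole+y'),yaw('platetopF-y','platetopF+y'),yaw('platetopB-y','platetopB+y'))
x=f(686,422);print(onz(K,T,x,.05),onz(K,T,x,.055))
s,p,_=st();print(p,s['time'])
```

```text
rim+y+x [ 0.6071 -0.1469  0.0454] [0.0002 0.0002]
rim+y-x [ 0.388  -0.1522  0.05  ] [0.0002 0.0002]
rim-y-x [ 0.3904 -0.3018  0.051 ] [0.0006 0.0006]
hole+y [ 0.3891 -0.1971  0.1051] [0.0001 0.0001]
hole-y [ 0.3899 -0.2578  0.1032] [0.0001 0.0001]
platetopF+y [ 0.3896 -0.1853  0.127 ] [0.0003 0.0003]
platetopF-y [ 0.3905 -0.2639  0.1262] [0.0001 0.0001]
platetopB+y [ 0.3766 -0.1895  0.1233] [0.0001 0.0001]
platetopB-y [ 0.3774 -0.2667  0.1224] [0.0002 0.0002]
tip [ 0.4261 -0.2261  0.107 ] [0.0001 0.0001]
foot hole held [  0.9938  -7.9331 -22.5772] [0.0065 0.0065]
floor+x [ 0.5916 -0.2653  0.0036] [0.0005 0.0005]
(np.float64(1.406302011565475), np.float64(0.21922113915111321)) (np.float64(90.91728912443993), np.float64(0.14955199787692386)) (np.float64(90.71743486365355), np.float64(0.060766051229621275)) (np.float64(90.62297453626857), np.float64(0.07864498575233404)) (np.float64(90.5917255096119), np.float64(0.07722811262231247))
[ 0.60938121 -0.29587042  0.05      ] [ 0.60774615 -0.29367153  0.055     ]
[ 0.5696698  -0.217674    0.26276881] 5.7
```

Run:
```python
from h import *
to_tool([.536,-.260,.08],np.radians(1))
```

```text
shift [-40.7 -36.2 182.7] turn [0.3 0.1 1.4]
```

```bash
python3 -m inch '[0.1,-40.7,-36.2,40,0.3,0.1,1.4, 0.1,-40.7,-36.2,80,0.3,0.1,1.4, 0.1,-40.7,-36.2,120,0.3,0.1,1.4, 0.1,-40.7,-36.2,155,0.3,0.1,1.4, 0.1,-40.7,-36.2,182,0.3,0.1,1.4, 0.1,-40.7,-36.2,182,0.3,0.1,1.4, 0.1,-40.7,-36.2,182,0.3,0.1,1.4]'
python3 - <<'E'
from h import *
to_tool([.536,-.260,.0175],np.radians(1));s,p,_=st();print(p)
E
```

```text
time: 6.28
tool_pos: [0.5347, -0.2595, 0.0805]
tcp_rot: [-0.002, 0.701, 0.713, -0.001]
wrist_force: [0.3, -1.3, -0.7]
finger_gap: 0.345
shift [-0.6  1.5 63. ] turn [-0.2 -0.1 -0.1]
[ 0.53473457 -0.25950362  0.08046836]
```

```bash
python3 -m inch '[0.1,-0.6,1,30,-0.2,0,0, 0.1,-0.6,1,48,-0.2,0,0, 0.1,-0.6,1,56,-0.2,0,0, 0.1,-0.6,1,60,-0.2,0,0, 0.1,-0.6,1,62,-0.2,0,0, 0.1,-0.6,1,63,-0.2,0,0, 0.1,-0.6,1,63,-0.2,0,0, 0.1,-0.6,1,63,-0.2,0,0]'
```

```text
time: 6.95
tool_pos: [0.536, -0.2602, 0.0184]
tcp_rot: [0.0, 0.701, 0.713, 0.001]
wrist_force: [0.3, 0.2, -1.3]
finger_gap: 0.346
```

No contact yet, so I'll lower in 1 mm steps.

```bash
python3 -m inch '[0.1,0,0,1,0,0,0,0.1,0,0,1.5,0,0,0,0.1,0,0,1.5,0,0,0]'; python3 -m inch '[0.1,0,0,1,0,0,0,0.1,0,0,1,0,0,0]'
python3 - <<'E'
from h import *
cam('scene','s1');cam('side','d1');crop('s1',180,140,330,250,5,'s1c');crop('d1',310,220,470,340,5,'d1c')
E
```

```text
time: 7.2
tool_pos: [0.5362, -0.2602, 0.0171]
tcp_rot: [0.0, 0.701, 0.713, 0.001]
wrist_force: [0.2, 0.1, -0.9]
finger_gap: 0.343
time: 7.37
tool_pos: [0.5361, -0.2602, 0.016]
tcp_rot: [0.0, 0.701, 0.713, 0.001]
wrist_force: [0.2, -0.1, -2.1]
finger_gap: 0.34
```

View pics/d1c.png

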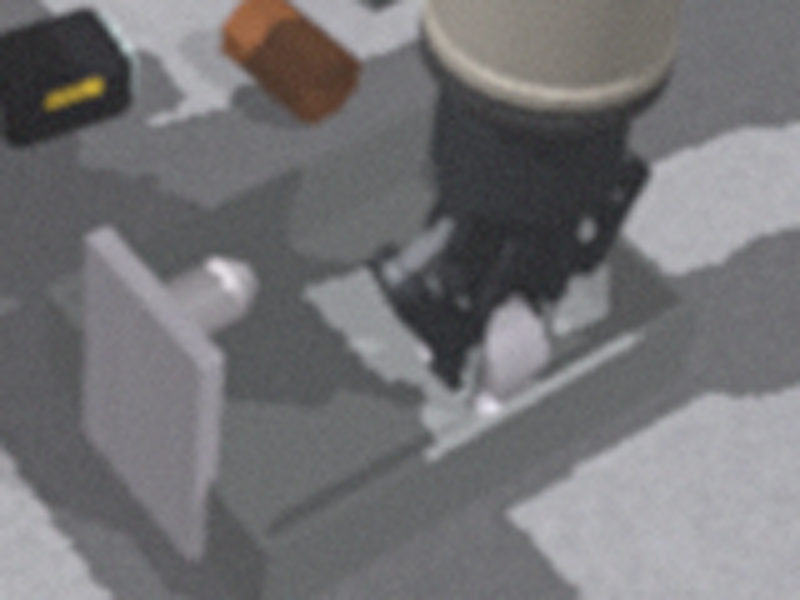

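View pics/s1c.png

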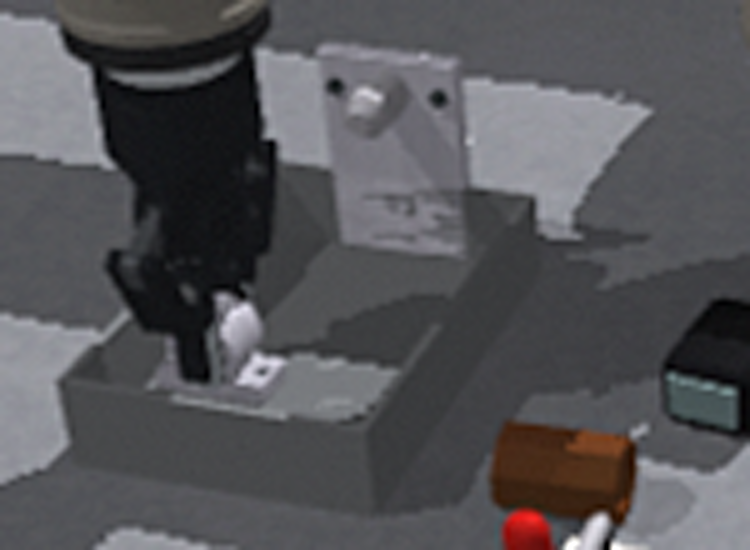

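Both views show the casting upright just over the bin floor (foot hole at crop (262,371)). I'll keep lowering until it touches.

```bash
python3 -m inch '[0.1,0,0,1,0,0,0,0.1,0,0,1,0,0,0]';python3 -m inch '[0.1,0,0,1,0,0,0,0.1,0,0,1,0,0,0]'; python3 -m inch '[0.1,0,0,1,0,0,0,0.1,0,0,1,0,0,0]'
```

```text
time: 7.63
tool_pos: [0.5362, -0.2602, 0.0158]
tcp_rot: [0.0, 0.701, 0.713, 0.001]
wrist_force: [-5.7, 3.9, 19.9]
finger_gap: 0.344
time: 7.8
tool_pos: [0.5362, -0.2602, 0.0158]
tcp_rot: [-0.0, 0.701, 0.713, 0.002]
wrist_force: [-7.1, 4.9, 22.6]
finger_gap: 0.345
time: 7.97
tool_pos: [0.5362, -0.2602, 0.0158]
tcp_rot: [-0.0, 0.701, 0.713, 0.002]
wrist_force: [-7.1, 4.8, 22.9]
finger_gap: 0.346
```

```bash
python3 -m inch '[0.6,0,0,0,0,0,0, 0.6,0,0,0,0,0,0, 0.6,0,0,0,0,0,0, 0.6,0,0,-20,0,0,0, 0.6,0,0,-60,0,0,0, 0.6,0,0,-100,0,0,0, 0.6,20,0,-140,0,0,0, 0.6,60,-6,-180,0,0,5, 0.6,586,-56,-180,0,0,42, 0.6,586,-56,-180,0,0,42, 0.6,586,-56,-180,0,0,42, 0.6,586,-56,-180,0,0,42]'
python3 - <<'E'
from h import *
to_tool([.4699,.3252,.11],np.radians(-40.8))
cam('scene','s2');crop('s2',180,140,330,250,5,'s2c')
E
```

```text
time: 8.97
tool_pos: [0.5145, -0.0648, 0.1872]
tcp_rot: [-0.001, 0.865, 0.502, 0.002]
wrist_force: [1.6, 0.5, -0.7]
finger_gap: 0.6
shift [ 316.  -232.5   78.5] turn [ 0.  -0.3 11. ]
```

View pics/s2c.png

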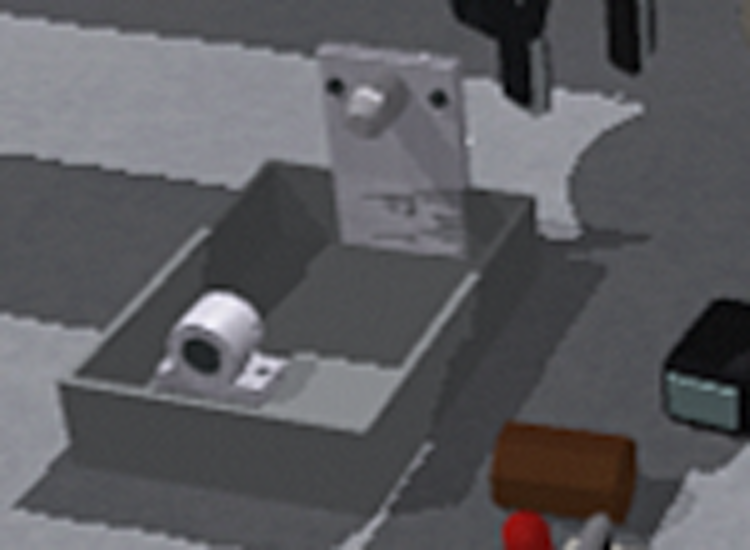

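Casting A stands upright on the bin floor at crop (220,345). Next is casting B.

```bash
python3 -m inch '[0.65,316,-232,20,0,0,11, 0.65,316,-232,20,0,0,11, 0.65,316,-232,20,0,0,11, 0.65,316,-232,20,0,0,11, 0.65,316,-232,20,0,0,11, 0.65,316,-232,20,0,0,11, 0.65,316,-232,20,0,0,11, 0.65,316,-232,20,0,0,11, 0.65,316,-232,20,0,0,11, 0.65,316,-232,50,0,0,11, 0.65,316,-232,78,0,0,11, 0.65,316,-232,78,0,0,11]'
python3 - <<'E'
from h import *
s,p,Rm=st();print(p)
to_tool([.4699,.3252,.075],np.radians(-40.8))
E
```

```text
time: 10.02
tool_pos: [0.4698, 0.335, 0.1059]
tcp_rot: [-0.001, 0.91, 0.416, -0.001]
wrist_force: [-1.6, -2.3, -0.1]
finger_gap: 0.65
[0.469794   0.33503415 0.10591781]
shift [-7.3  6.6 30.9] turn [-0.2  0.1 -0.1]
```

```bash
python3 -m inch '[0.65,-7.3,6.6,31,-0.2,0,0,0.65,-7.3,6.6,31,-0.2,0,0,0.65,-7.3,6.6,31,-0.2,0,0,0.65,-7.3,6.6,31,-0.2,0,0]'
python3 - <<'E'
from h import *
to_tool([.4699,.3252,.012],np.radians(-40.8))
cam('wrist','w7')
f,K,T=load('w7');g=f.copy()
y=np.array([np.cos(np.radians(-40.8)),np.sin(np.radians(-40.8)),0]);x=np.array([-y[1],y[0],0])
c=np.array([.4699,.3252,0])
for q in (c+x*.03+y*.014,c+x*.03-y*.014,c-x*.03+y*.014,c-x*.03-y*.014): cv2.circle(g,tuple(int(v) for v in proj(K,T,q+[0,0,.015]).round()),2,(255,0,0),-1)
cv2.imwrite('pics/w7m.png',g[:,:,::-1])
E
```

```text
time: 10.35
tool_pos: [0.4711, 0.325, 0.0768]
tcp_rot: [0.0, 0.91, 0.415, 0.0]
wrist_force: [0.7, 0.0, 0.7]
finger_gap: 0.647
shift [-0.6 -1.  64.8] turn [ 0.  -0.  -0.2]
```

View pics/w7m.png

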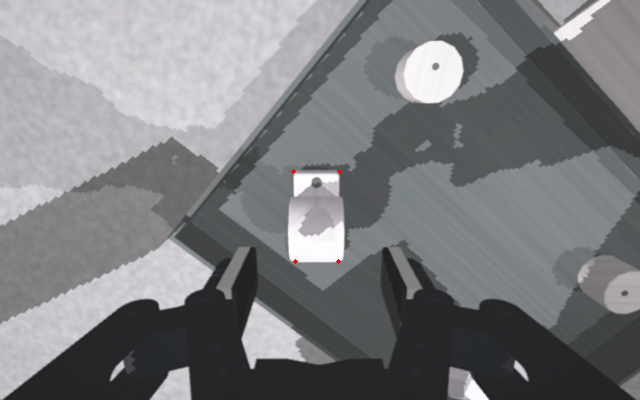

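Casting B at (316,215) matches the marks and sits between the fingers. I'll go down and grip.

```bash
python3 -m inch '[0.65,0,-1,32,0,0,0, 0.65,0,-1,52,0,0,0, 0.65,0,-1,63,0,0,0, 0.65,0,-1,63,0,0,0, 0.65,0,-1,63,0,0,0, 0.2,0,-1,63,0,0,0, 0.1,0,-1,63,0,0,0, 0.1,0,-1,63,0,0,0, 0.1,0,-1,63,0,0,0, 0.1,0,-1,63,0,0,0]' 50; python3 -m inch '[0.1,0,0,0,0,0,0,0.1,0,0,0,0,0,0]'
python3 - <<'E'
from h import *
to_tool([.534,-.187,.22],np.radians(1))
E
```

```text
time: 11.23
tool_pos: [0.4711, 0.3267, 0.0154]
tcp_rot: [-0.001, 0.91, 0.415, 0.001]
wrist_force: [-2.0, -0.6, 11.0]
finger_gap: 0.343
time: 11.4
tool_pos: [0.4714, 0.327, 0.0162]
tcp_rot: [-0.001, 0.91, 0.415, 0.002]
wrist_force: [0.8, 1.0, -1.8]
finger_gap: 0.343
shift [-346.6  384.  -205.2] turn [  0.1  -0.2 -41.9]
```

```bash
python3 -m inch '[0.1,0,0,-20,0,0,0, 0.1,0,0,-60,0,0,0, 0.1,0,0,-100,0,0,0, 0.1,-20,20,-140,0,0,0, 0.1,-347,384,-205,0,0,-42, 0.1,-347,384,-205,0,0,-42, 0.1,-347,384,-205,0,0,-42, 0.1,-347,384,-205,0,0,-42, 0.1,-347,384,-205,0,0,-42, 0.1,-347,384,-205,0,0,-42, 0.1,-347,384,-205,0,0,-42, 0.1,-347,384,-205,0,0,-42]'
python3 - <<'E'
from h import *
to_tool([.534,-.187,.16],np.radians(1))
E
```

```text
time: 12.4
tool_pos: [0.513, -0.0264, 0.1973]
tcp_rot: [-0.0, 0.7, 0.714, 0.003]
wrist_force: [1.5, 0.3, -1.8]
finger_gap: 0.339
shift [-161.1   17.7   36.7] turn [ 0.2 -0.2  0.1]
```

```bash
python3 -m inch '[0.1,-161,18,0,0.2,-0.2,0, 0.1,-161,18,0,0.2,-0.2,0, 0.1,-161,18,0,0.2,-0.2,0, 0.1,-161,18,10,0.2,-0.2,0, 0.1,-161,18,37,0.2,-0.2,0, 0.1,-161,18,37,0.2,-0.2,0, 0.1,-161,18,37,0.2,-0.2,0]'
python3 - <<'E'
from h import *
to_tool([.534,-.187,.08],np.radians(1)); to_tool([.534,-.187,.0185],np.radians(1))
cam('wrist','w8')
E
```

```text
time: 12.98
tool_pos: [0.5333, -0.1872, 0.1592]
tcp_rot: [-0.001, 0.701, 0.713, -0.001]
wrist_force: [-0.2, 1.0, -1.3]
finger_gap: 0.343
shift [ 0.1  0.9 79.2] turn [-0.1 -0.   0. ]
shift [  0.    1.  140.7] turn [-0.1 -0.   0. ]
```

View pics/w8.png

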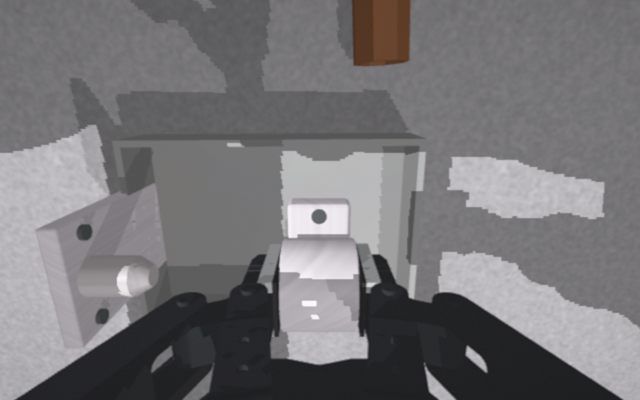

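Casting B is square in the grip at (319,265) above the bin. I'll lower it.

```bash
python3 -m inch '[0.1,0,1,35,0,0,0, 0.1,0,1,70,0,0,0, 0.1,0,1,100,0,0,0, 0.1,0,1,120,0,0,0, 0.1,0,1,130,0,0,0, 0.1,0,1,136,0,0,0, 0.1,0,1,139,0,0,0, 0.1,0,1,140,0,0,0, 0.1,0,1,140,0,0,0, 0.1,0,1,140,0,0,0]';python3 -m inch '[0.1,0,0,1,0,0,0,0.1,0,0,1,0,0,0]';python3 -m inch '[0.1,0,0,1,0,0,0,0.1,0,0,1,0,0,0]'
```

```text
time: 13.87
tool_pos: [0.5358, -0.1865, 0.0212]
tcp_rot: [0.0, 0.7, 0.714, 0.001]
wrist_force: [0.8, 0.8, -1.7]
finger_gap: 0.342
time: 14.03
tool_pos: [0.5362, -0.1865, 0.0208]
tcp_rot: [0.001, 0.7, 0.714, 0.001]
wrist_force: [0.4, -1.3, -1.9]
finger_gap: 0.344
time: 14.2
tool_pos: [0.5363, -0.1865, 0.0199]
tcp_rot: [0.001, 0.7, 0.714, 0.001]
wrist_force: [-0.4, -0.4, -2.1]
finger_gap: 0.344
```

Run:
```python
from h import *
cam('scene','s3');crop('s3',180,140,330,250,5,'s3c')
```

```text
(no output)
```

View pics/s3c.png

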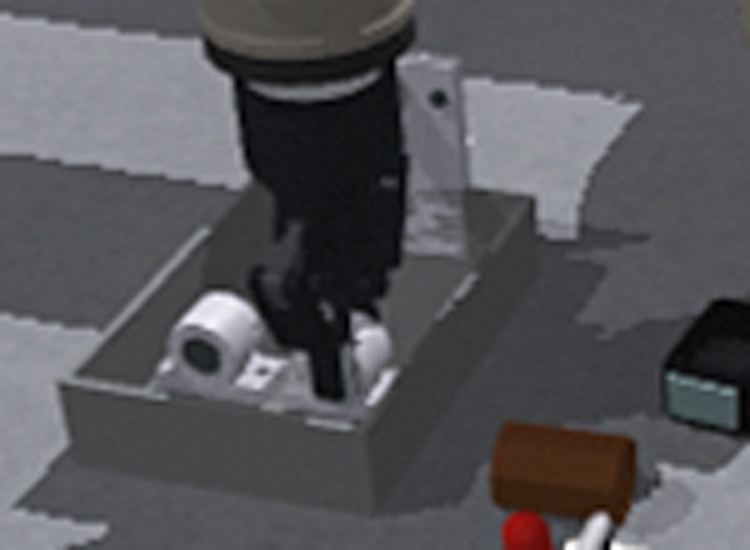

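Clear on both sides, so I'll keep lowering to contact.

```bash
python3 -m inch '[0.1,0,0,1.5,0,0,0,0.1,0,0,1.5,0,0,0]';python3 -m inch '[0.1,0,0,1.2,0,0,0,0.1,0,0,1.2,0,0,0]';python3 -m inch '[0.1,0,0,1,0,0,0,0.1,0,0,1,0,0,0]'
```

```text
time: 14.42
tool_pos: [0.5361, -0.1864, 0.0181]
tcp_rot: [0.0, 0.7, 0.714, 0.001]
wrist_force: [-0.4, 0.5, -0.8]
finger_gap: 0.345
time: 14.58
tool_pos: [0.5362, -0.1866, 0.0174]
tcp_rot: [0.0, 0.7, 0.714, 0.001]
wrist_force: [-4.4, 2.7, 13.1]
finger_gap: 0.342
time: 14.75
tool_pos: [0.5363, -0.1865, 0.0174]
tcp_rot: [0.0, 0.7, 0.714, 0.002]
wrist_force: [-7.6, 4.7, 26.5]
finger_gap: 0.345
```

```bash
python3 -m inch '[0.6,0,0,0,0,0,0, 0.6,0,0,0,0,0,0, 0.6,0,0,0,0,0,0, 0.6,0,0,-20,0,0,0, 0.6,0,0,-60,0,0,0, 0.6,0,0,-100,0,0,0, 0.6,10,0,-140,0,0,0, 0.68,50,-6,-170,0,0,0, 0.68,345,-38,-170,0,0,-32, 0.68,345,-38,-170,0,0,-32, 0.68,345,-38,-170,0,0,-32, 0.68,345,-38,-170,0,0,-32]'
python3 - <<'E'
from h import *
to_tool([.4917,.158,.12],np.radians(33.2))
cam('scene','s4');crop('s4',180,140,330,250,5,'s4c')
E
```

```text
time: 15.75
tool_pos: [0.5081, 0.0233, 0.1857]
tcp_rot: [0.001, 0.499, 0.866, 0.002]
wrist_force: [1.5, -0.2, -0.1]
finger_gap: 0.672
shift [124.8  53.1  66. ] turn [ 0.2 -0.  -3.1]
```

View pics/s4c.png

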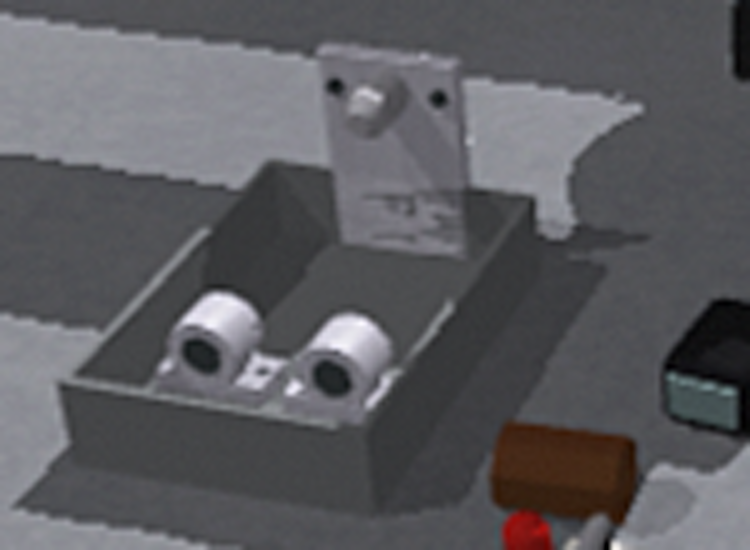

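Both castings stand upright at crop (215,340) and (345,365). Next is the sleeve.

```bash
python3 -m inch '[0.68,125,53,0,0,0,-3, 0.68,125,53,0,0,0,-3, 0.68,125,53,30,0,0,-3, 0.68,125,53,66,0,0,-3, 0.68,125,53,66,0,0,-3, 0.68,125,53,66,0,0,-3]'
python3 - <<'E'
from h import *
to_tool([.4917,.158,.08],np.radians(33.2))
cam('wrist','w9')
f,K,T=load('w9');g=f.copy()
a=np.radians(-56.8);x=np.array([np.cos(a),np.sin(a),0]);y=np.array([-x[1],x[0],0]);c=np.array([.4917,.158,.043])
for i in (1,-1):
  for j in (1,-1): cv2.circle(g,tuple(int(v) for v in proj(K,T,c+i*.03*x+j*.0083*y).round()),1,(255,0,0),-1)
np.savez('pics/w9m.npz',f=g,K=K,T=T)
cv2.imwrite('pics/w9m.png',g[:,:,::-1])
E
```

```text
time: 16.3
tool_pos: [0.4866, 0.167, 0.1173]
tcp_rot: [-0.001, 0.467, 0.884, 0.0]
wrist_force: [-1.1, -0.2, -0.6]
finger_gap: 0.681
shift [-10.4  -0.8  37.3] turn [-0.  -0.2  1.1]
```

View pics/w9m.png

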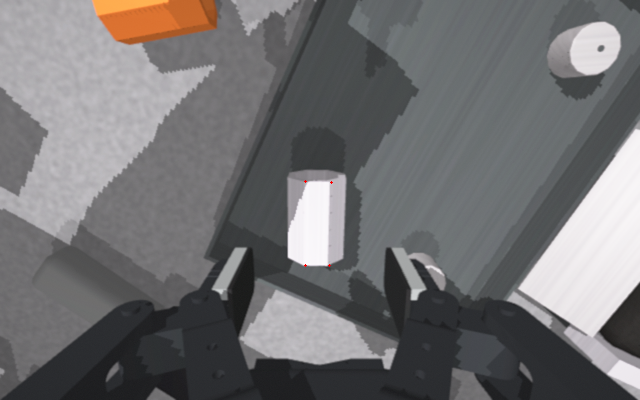

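The red marks fall on the sleeve's top flat (305–331, 181–265), aligned with the jaws. I'll go down and grip.

```bash
python3 -m inch '[0.68,-10.4,-0.8,35,0,0,1, 0.68,-10.4,-0.8,60,0,0,1, 0.68,-10.4,-0.8,60,0,0,1, 0.68,-10.4,-0.8,60,0,0,1]'
python3 - <<'E'
from h import *
to_tool([.4917,.158,.007],np.radians(33.2))
E
```

```text
time: 16.68
tool_pos: [0.4935, 0.1549, 0.0599]
tcp_rot: [-0.001, 0.477, 0.879, 0.001]
wrist_force: [0.7, -0.1, 1.7]
finger_gap: 0.681
shift [ 3.4  0.2 52.9] turn [ 0.  -0.1 -0.2]
```

```bash
python3 -m inch '[0.68,3.4,0,30,0,0,0, 0.68,3.4,0,45,0,0,0, 0.68,3.4,0,52,0,0,0, 0.68,3.4,0,52,0,0,0, 0.68,3.4,0,52,0,0,0, 0.3,3.4,0,52,0,0,0, 0.2,3.4,0,52,0,0,0, 0.2,3.4,0,52,0,0,0, 0.2,3.4,0,52,0,0,0, 0.2,3.4,0,52,0,0,0, 0.2,3.4,0,52,0,0,0]' 60;python3 -m inch '[0.2,0,0,0,0,0,0,0.2,0,0,0,0,0,0]'
python3 - <<'E'
from h import *
s,p,Rm=st();print(p,Rm.round(4))
to_tool([.53,-.224,.25],np.radians(91))
E
```

```text
time: 17.6
tool_pos: [0.4924, 0.1581, 0.0095]
tcp_rot: [-0.0, 0.477, 0.879, 0.002]
wrist_force: [-3.6, -1.7, 17.0]
finger_gap: 0.457
time: 17.77
tool_pos: [0.4929, 0.1584, 0.0104]
tcp_rot: [0.0, 0.477, 0.879, 0.002]
wrist_force: [0.5, 0.5, -3.2]
finger_gap: 0.456
[0.4928988  0.15835293 0.01042168] [[-0.5443  0.8389  0.0022]
 [ 0.8389  0.5443  0.0038]
 [ 0.002   0.0039 -1.    ]]
shift [-340.5 -176.1 -240.9] turn [  0.3   0.  -58. ]
```

```bash
python3 -m inch '[0.2,0,0,-20,0,0,0, 0.2,0,0,-60,0,0,0, 0.2,0,0,-100,0,0,0, 0.2,-20,-15,-140,0,0,0, 0.2,-340,-176,-230,0,0,-58, 0.2,-340,-176,-230,0,0,-58, 0.2,-340,-176,-230,0,0,-58, 0.2,-340,-176,-230,0,0,-58, 0.2,-340,-176,-230,0,0,-58, 0.2,-340,-176,-230,0,0,-58, 0.2,-340,-176,-230,0,0,-58, 0.2,-340,-176,-230,0,0,-58]'
python3 -m inch '[0.2,0,0,0,0,0,0]'
python3 - <<'E'
from h import *
s,p,Rm=st();print(p,s['qpos'].round(2))
to_tool([.50,-.2252,.16],np.radians(91))
E
```

```text
time: 18.77
tool_pos: [0.5228, -0.1586, 0.2226]
tcp_rot: [0.001, 0.039, 0.999, 0.002]
wrist_force: [1.6, 0.8, -2.0]
finger_gap: 0.458
time: 18.85
tool_pos: [0.5228, -0.1659, 0.2249]
tcp_rot: [0.003, 0.037, 0.999, 0.001]
wrist_force: [-1.6, 0.4, -2.9]
finger_gap: 0.459
[ 0.52281143 -0.16589412  0.22487725] [-0.34  0.25  0.64  1.93 -0.18  1.01  1.87]
shift [ 18.7 -61.   64.7] turn [ 0.1  0.3 -5.2]
```

```bash
python3 -m inch '[0.2,19,-61,0,0,0.3,-5, 0.2,19,-61,20,0,0.3,-5, 0.2,19,-61,45,0,0.3,-5, 0.2,19,-61,64,0,0.3,-5, 0.2,19,-61,64,0,0.3,-5, 0.2,19,-61,64,0,0.3,-5]'
python3 - <<'E'
from h import *
s,p,Rm=st();print(p,s['qpos'].round(2))
to_tool([.49,-.2252,.1],np.radians(91))
cam('wrist','w10')
E
```

```text
time: 19.35
tool_pos: [0.4992, -0.2251, 0.1605]
tcp_rot: [-0.001, -0.006, 1.0, 0.001]
wrist_force: [0.6, 1.2, -1.7]
finger_gap: 0.454
[ 0.49917192 -0.22509557  0.16054097] [-0.19  0.34  0.61  1.99 -0.26  0.89  2.14]
shift [ 9.1 -0.1 60.6] turn [ 0.1 -0.1 -0.3]
```

View pics/w10.png

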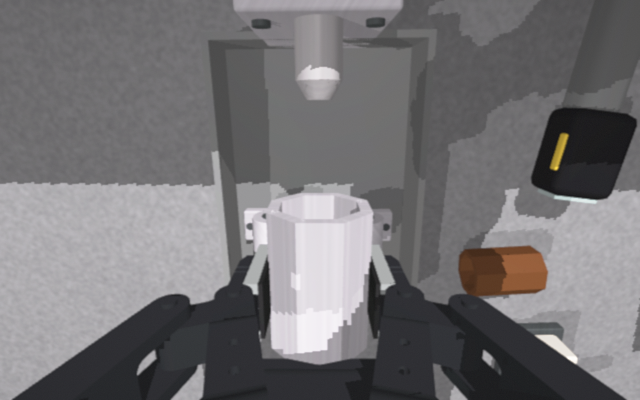

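The sleeve end at (321,205) points squarely at the spigot at (318,75), and both castings are visible below. I'll lower to spigot height and check from the side.

```bash
python3 -m inch '[0.2,6,0,30,0,0,0, 0.2,6,0,55,0,0,0, 0.2,6,0,66,0,0,0, 0.2,6,0,68,0,0,0, 0.2,6,0,68,0,0,0]'
python3 - <<'E'
from h import *
s,p,Rm=st();print(p)
cam('wrist','w11');cam('side','d2');cam('scene','s5')
a,b=load('d2')[0],load('s5')[0]
A=cv2.resize(a[250:320,310:390,::-1],None,fx=5,fy=5,interpolation=cv2.INTER_CUBIC);B=cv2.resize(b[140:210,220:300,::-1],None,fx=5,fy=5,interpolation=cv2.INTER_CUBIC)
cv2.imwrite('pics/x2.png',np.hstack([A,B]))
crop('w11',200,0,440,230,2.5,'w11c')
E
```

```text
time: 19.82
tool_pos: [0.4945, -0.2253, 0.0942]
tcp_rot: [0.0, -0.007, 1.0, 0.001]
wrist_force: [-0.1, -0.3, -3.4]
finger_gap: 0.455
[ 0.49447129 -0.22525231  0.09417046]
```

View pics/x2.png

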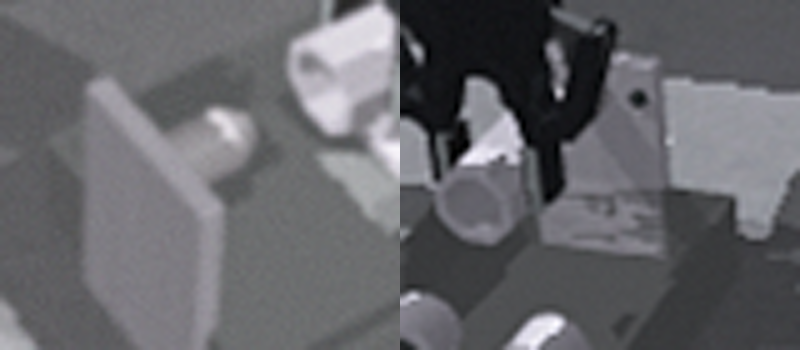

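View pics/w11c.png

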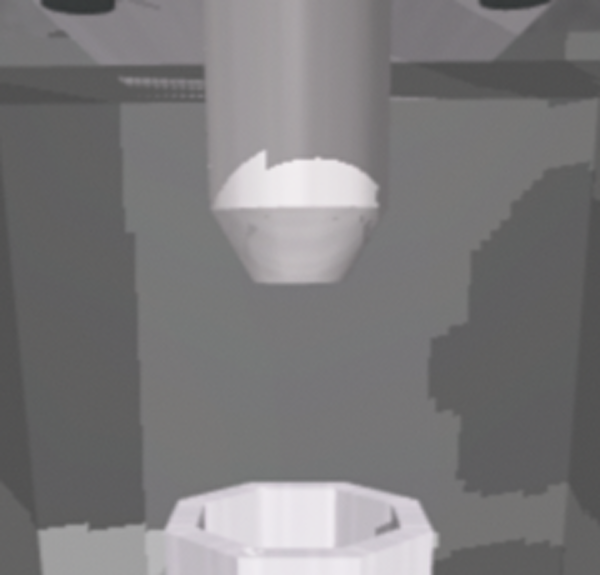

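Run:
```python
from h import *
_,K,T=load('w11')
f=lambda x,y:(200+(x+.5)/2.5-.5,(y+.5)/2.5-.5)
print('tip y',onz(K,T,f(298,282),.105),'shoulder',onz(K,T,f(213,208),.105),onz(K,T,f(379,208),.105), 'root',onz(K,T,f(205,30),.105),onz(K,T,f(389,30),.105))
a,b=onz(K,T,f(254,484),.127),onz(K,T,f(342,484),.127);print('sleeve top end',a,b,np.linalg.norm(a-b))
# sleeve height: from octagon top-flat width 16.57
# rays: find z where width=16.57
for z in (.12,.123,.126,.129,.132): print(z,np.linalg.norm(onz(K,T,f(254,484),z)-onz(K,T,f(342,484),z)),np.linalg.norm(onz(K,T,f(166,530),z-.0117)-onz(K,T,f(434,530),z-.0117)))
# side view: bore/sleeve end centre and spigot tip
_,K2,T2=load('d2')
print('pred side tip',proj(K2,T2,[.4295,-.2261,.105]),'sleeve end c',proj(K2,T2,[.4645,-.2257,.1068]))
```

```text
tip y [ 0.42838921 -0.22657099  0.105     ] shoulder [ 0.41805992 -0.23913428  0.105     ] [ 0.41774275 -0.21486407  0.105     ] root [ 0.39470951 -0.23989616  0.105     ] [ 0.39436867 -0.21440712  0.105     ]
sleeve top end [ 0.45378756 -0.23215023  0.127     ] [ 0.45364065 -0.22042082  0.127     ] 0.011730333737827487
0.12 0.012477084405588309 0.04246541803098394
0.123 0.012157048405119414 0.041475236614244404
0.126 0.01183701240465046 0.04048505519750486
0.129 0.011516976404181537 0.03949487378076532
0.132 0.011196940403712613 0.03850469236402578
pred side tip [360.12690461 275.07404472] sleeve end c [374.21502698 267.48886181]
```

Run:
```python
from h import *
_,K,T=load('w11')
f=lambda x,y:(200+(x+.5)/2.5-.5,(y+.5)/2.5-.5)
for z in (.081,.084,.087,.09): 
    a,b=onz(K,T,f(254,484),z),onz(K,T,f(342,484),z);print(z,(a+b)[:2]/2,np.linalg.norm(a-b))
f2,K2,T2=load('d2');k=12
c=cv2.resize(f2[245:290,345:400,::-1],None,fx=k,fy=k,interpolation=cv2.INTER_CUBIC)
for zc,col in ((.1068,(0,0,255)),):
  for r in (.02,):
    pts=[]
    for i in range(8):
        t=np.pi/8+i*np.pi/4;R_=r/np.cos(np.pi/8);u=proj(K2,T2,[.4645,-.2257+R_*np.cos(t),zc+R_*np.sin(t)]);pts.append(((u-[345,245]+.5)*k).astype(int))
    for p in pts: cv2.circle(c,tuple(int(v) for v in p),4,col,-1)
cv2.imwrite('pics/d2z.png',c)
```

```text
0.081 [ 0.46627528 -0.22602137] 0.016637552411684294
0.084 [ 0.46545607 -0.2260386 ] 0.01631751641121537
0.087 [ 0.46463687 -0.22605582] 0.01599748041074645
0.09 [ 0.46381766 -0.22607305] 0.015677444410277522
```

View pics/d2z.png

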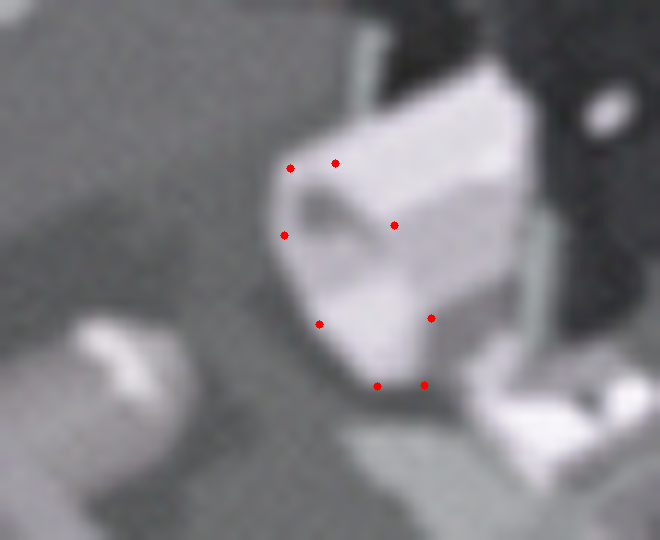

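The predicted octagon (red) fits the sleeve end in the side view, so it is level at about 0.107 m, and the spigot is about 1 mm off in y. I'll advance with a small correction and watch the force.

```bash
python3 -m inch '[0.2,8,-0.5,1.5,0,0,0, 0.2,20,-0.5,1.5,0,0,0, 0.2,32,-0.5,1.5,0,0,0, 0.2,40,-0.5,1.5,0,0,0, 0.2,44,-0.5,1.5,0,0,0, 0.2,44,-0.5,1.5,0,0,0]'
python3 - <<'E'
from h import *
s,p,Rm=st();print(p,s['wrist_force'])
cam('wrist','w12');crop('w12',200,0,440,230,2.5,'w12c')
E
```

```text
time: 20.47
tool_pos: [0.4498, -0.2266, 0.0935]
tcp_rot: [0.001, -0.006, 1.0, 0.001]
wrist_force: [0.1, 0.6, -3.0]
finger_gap: 0.454
[ 0.4497631  -0.22660625  0.09347685] [ 0.11789217  0.55758537 -2.96847296]
```

View pics/w12c.png

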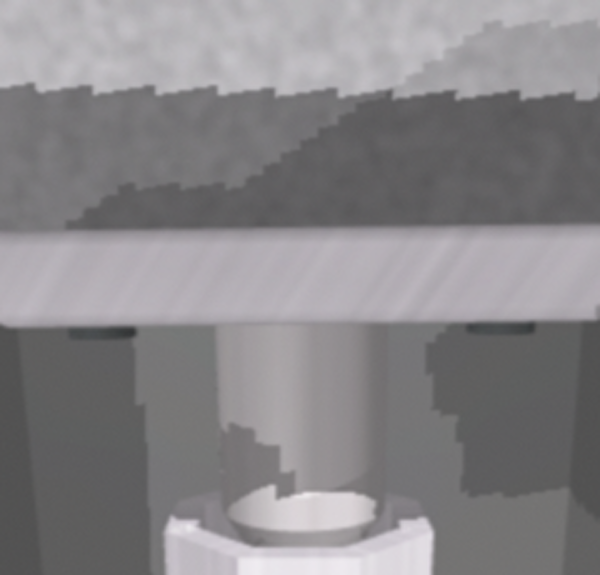

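The spigot tip is inside the bore with no side force. I'll continue.

```bash
python3 -m inch '[0.2,6,0,0.5,0,0,0, 0.2,13,0,0.5,0,0,0, 0.2,20,0,0.5,0,0,0, 0.2,24,0,0.5,0,0,0, 0.2,25,0,0.5,0,0,0, 0.2,25,0,0.5,0,0,0]';python3 -m inch '[0.2,2,0,0,0,0,0,0.2,2,0,0,0,0,0]';python3 -m inch '[0.2,2,0,0,0,0,0,0.2,2,0,0,0,0,0]'
```

```text
time: 21.02
tool_pos: [0.4254, -0.2269, 0.093]
tcp_rot: [0.002, -0.006, 1.0, 0.001]
wrist_force: [0.6, -0.5, -1.5]
finger_gap: 0.455
time: 21.18
tool_pos: [0.4233, -0.227, 0.093]
tcp_rot: [0.002, -0.006, 1.0, 0.001]
wrist_force: [0.1, -0.7, -2.2]
finger_gap: 0.457
time: 21.35
tool_pos: [0.4211, -0.227, 0.093]
tcp_rot: [0.001, -0.006, 1.0, 0.001]
wrist_force: [-0.3, 0.2, -2.3]
finger_gap: 0.453
```

```bash
python3 -m inch '[0.2,1.5,0,0,0,0,0,0.2,1.5,0,0,0,0,0]';python3 -m inch '[0.2,1.5,0,0,0,0,0,0.2,1.5,0,0,0,0,0]';python3 -m inch '[0.2,1.5,0,0,0,0,0,0.2,1.5,0,0,0,0,0]'
```

```text
time: 21.52
tool_pos: [0.4193, -0.227, 0.0929]
tcp_rot: [0.001, -0.006, 1.0, 0.001]
wrist_force: [-0.2, -0.2, -2.5]
finger_gap: 0.455
time: 21.68
tool_pos: [0.4189, -0.227, 0.0932]
tcp_rot: [0.002, -0.007, 1.0, 0.0]
wrist_force: [6.7, 0.8, -6.1]
finger_gap: 0.452
time: 21.85
tool_pos: [0.419, -0.227, 0.0935]
tcp_rot: [0.004, -0.007, 1.0, 0.0]
wrist_force: [8.0, 1.0, -7.2]
finger_gap: 0.456
```

Contact with the plate at TCP x = 0.419 m (expected 0.4195), with 8 N of push. I'll lower it onto the spigot before releasing.

```bash
python3 -m inch '[0.2,0.5,0,1.5,0,0,0,0.2,0.5,0,2.5,0,0,0,0.2,0.5,0,2.5,0,0,0]';python3 -m inch '[0.2,0.5,0,1,0,0,0,0.2,0.5,0,1,0,0,0]'
python3 - <<'E'
from h import *
cam('wrist','w13');crop('w13',200,30,440,260,2.5,'w13c')
E
```

```text
time: 22.1
tool_pos: [0.419, -0.2271, 0.0911]
tcp_rot: [0.004, -0.007, 1.0, -0.0]
wrist_force: [5.7, 0.9, -2.5]
finger_gap: 0.456
time: 22.27
tool_pos: [0.419, -0.2272, 0.0902]
tcp_rot: [0.005, -0.007, 1.0, -0.0]
wrist_force: [5.0, 0.4, -1.6]
finger_gap: 0.451
```

View pics/w13c.png

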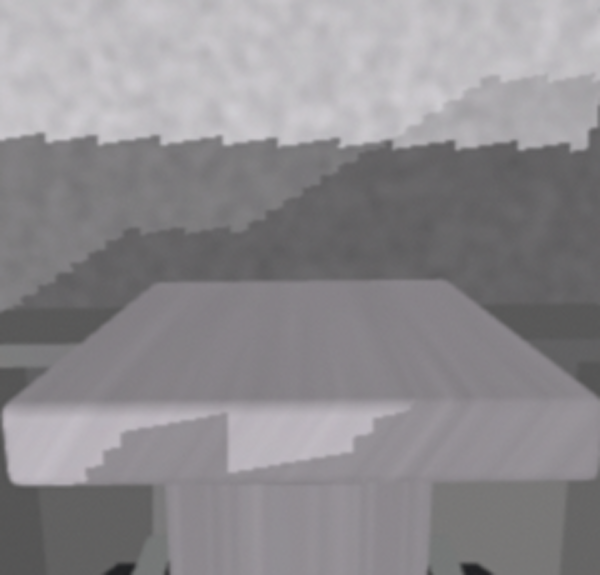

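The sleeve's end meets the plate at row 480 of the crop with no gap. I'll lower until it rests on the spigot.

```bash
python3 -m inch '[0.2,0.3,0,1,0,0,0,0.2,0.3,0,1,0,0,0]';python3 -m inch '[0.2,0.3,0,1,0,0,0,0.2,0.3,0,1,0,0,0]'
```

```text
time: 22.48
tool_pos: [0.4191, -0.2273, 0.0892]
tcp_rot: [0.005, -0.007, 1.0, -0.0]
wrist_force: [5.6, -0.5, -0.0]
finger_gap: 0.453
time: 22.65
tool_pos: [0.419, -0.2274, 0.0889]
tcp_rot: [0.005, -0.007, 1.0, -0.0]
wrist_force: [-0.7, 4.7, 21.1]
finger_gap: 0.453
```

```bash
python3 -m inch '[0.5,0,0,-0.3,0,0,0, 0.75,0,0,-0.3,0,0,0, 0.75,0,0,-0.3,0,0,0, 0.75,0,0,-0.3,0,0,0]'
python3 - <<'E'
from h import *
print(st()[1]);cam('wrist','w14');crop('w14',160,30,480,260,2.4,'w14c')
E
```

```text
time: 22.98
tool_pos: [0.4185, -0.2273, 0.0889]
tcp_rot: [0.005, -0.007, 1.0, 0.0]
wrist_force: [-0.5, 0.1, 0.1]
finger_gap: 0.75
[ 0.41852842 -0.22732865  0.08894836]
```

View pics/w14c.png

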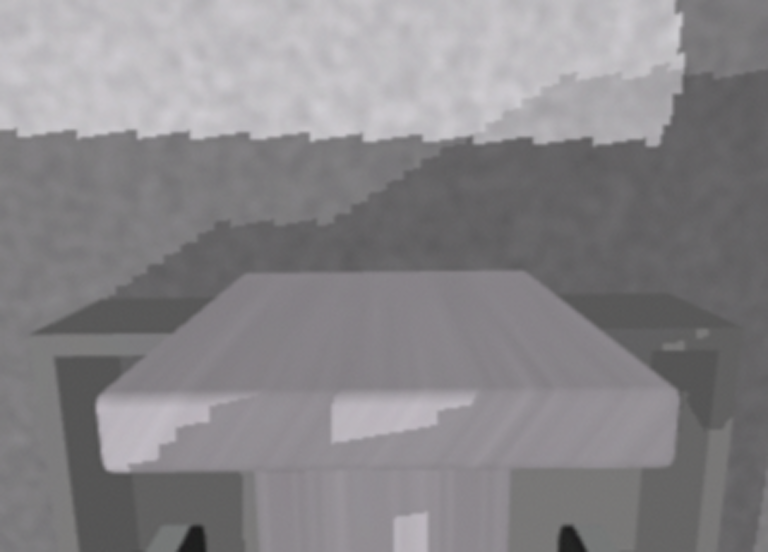

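Released, with the sleeve still against the plate. I'll rise straight up and then back away for a look.

```bash
python3 -m inch '[0.75,0,0,-15,0,0,0, 0.75,0,0,-50,0,0,0, 0.75,0,0,-90,0,0,0, 0.75,0,0,-130,0,0,0, 0.75,0,0,-150,0,0,0, 0.75,-60,0,-170,0,0,0, 0.75,-60,0,-170,0,0,0, 0.75,-60,0,-170,0,0,0]'
python3 - <<'E'
from h import *
cam('wrist','w15');cam('scene','s6');cam('side','d3')
crop('s6',180,140,330,250,5,'s6c');crop('d3',310,220,470,340,5,'d3c')
E
```

```text
time: 23.7
tool_pos: [0.4813, -0.2256, 0.2612]
tcp_rot: [0.007, -0.009, 1.0, -0.001]
wrist_force: [-0.8, 1.1, -0.7]
finger_gap: 0.75
```

View pics/w15.png

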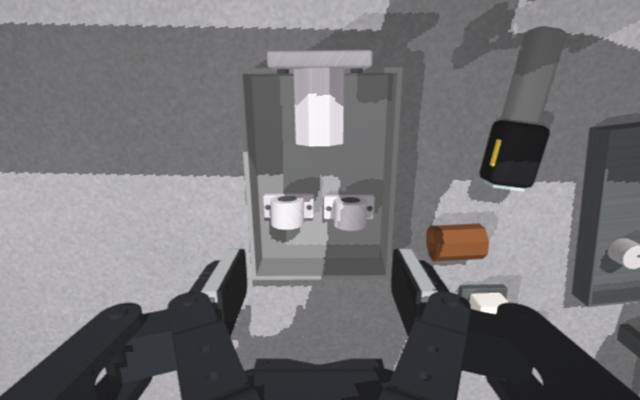

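View pics/s6c.png

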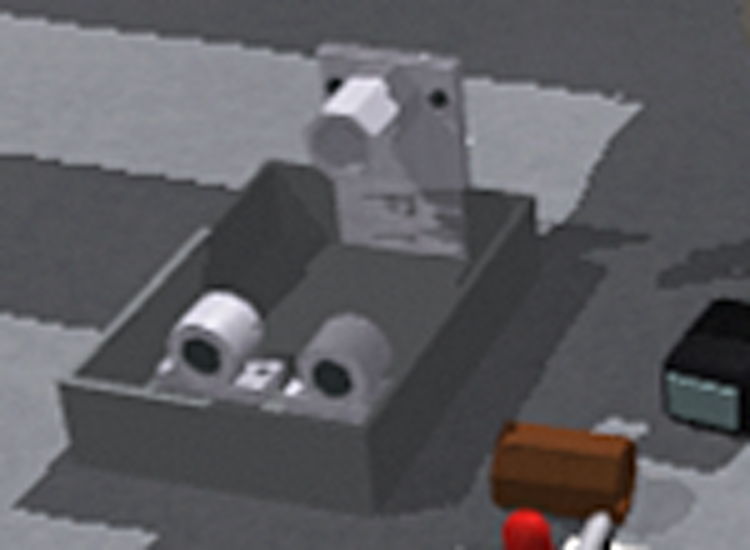

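View pics/d3c.png

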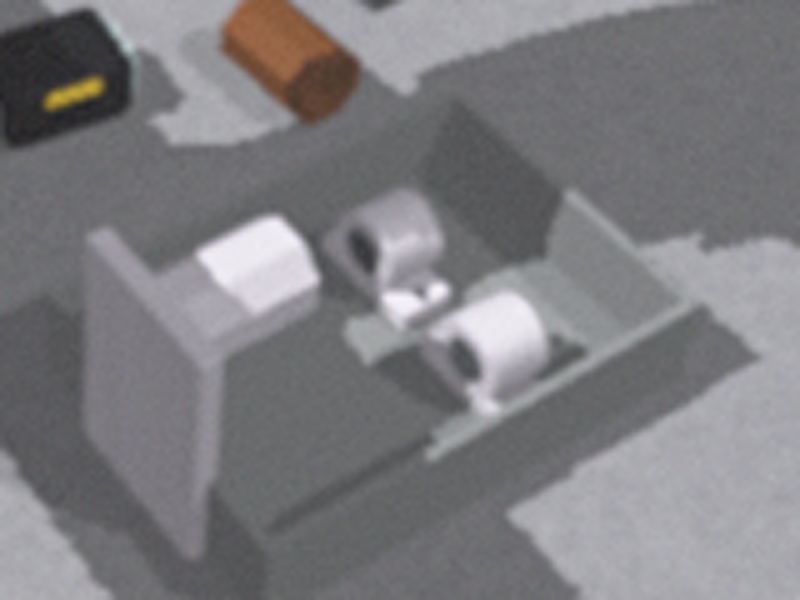

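View pics/s6.png

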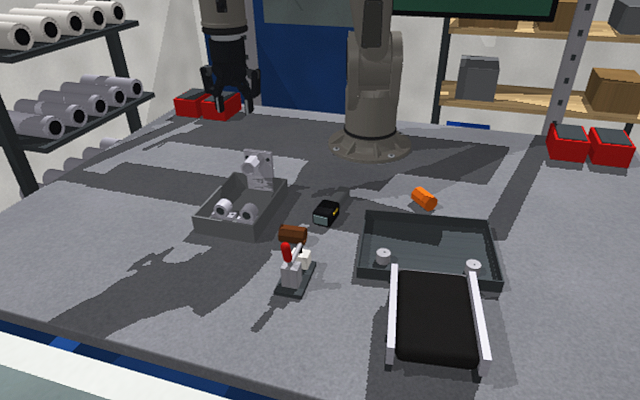

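Run:
```python
from h import *
f,K,T=load('w15');crop('w15',240,30,400,240,2.8,'w15c')
g=cv2.cvtColor(f,cv2.COLOR_RGB2GRAY);c=g[130:160,312:326].mean(1);print(c.round(0))
r=130+np.argmax(-np.diff(c))+.5;print(r,onz(K,T,(319,r),.1225))
print(onz(K,T,(319,68),.125))
for n in('hole px',):
  for u in ((268,208),(309,208),(330,209),(370,209)): print(onz(K,T,u,.017).round(3))
```

```text
[245. 246. 246. 245. 245. 245. 245. 245. 245. 245. 245. 245. 245. 246.
 247. 242. 170. 115. 113. 113. 113. 113. 113. 113. 113. 114. 113. 113.
 113. 113.]
145.5 [ 0.44844328 -0.22657096  0.1225    ]
[ 0.38927442 -0.22757444  0.125     ]
[ 0.539 -0.286  0.017]
[ 0.538 -0.237  0.017]
[ 0.539 -0.212  0.017]
[ 0.538 -0.164  0.017]
```

View pics/w15c.png

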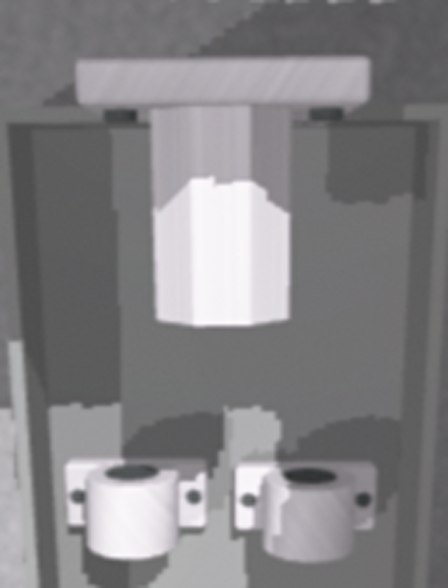

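The sleeve's free end is at x = 0.4484 and the plate face at 0.3893, about 59 mm apart against a length of 60 mm, so the sleeve is home. The castings are upright and the gripper is clear. Handing in.

Run:
```python
from h import *
print(robot.job_done(), readout.state()['time'])
```

```text
the job is handed in; nothing more can be done
the job is handed in; nothing more can be done
```

The job is handed in, with all three parts in the tote at about 24 s of the 67 s allowed. No verdict is reported.

- **Castings:** Both were lowered until they touched the bin floor, then released. The last pictures show each standing upright on its foot, well beyond the spigot's end and about 25 mm apart between their nearest foot holes. I did not take a two-view height of them after release.
- **Sleeve:** I pushed it onto the spigot until it met the plate with about 8 N, lowered it to rest on the spigot, and let go. Its free end measured 59 mm from the plate face against a length of 60 mm, which is within the 2 mm calibration, so it is fully home.
- **Left alone:** In the last scene view the two stubs are still in the tray, and the scanner, clamp and brown and orange look-alikes show no visible movement.
- **Robot:** The highest wrist force I read was about 27 N, against the 120 N limit, taken at the end of each move. The gripper is clear above the tote and touching nothing.

No check failed. The spigot's height read 103 to 107 mm from different marks, against 105 mm in the text. That was within what the fit allowed, and the sleeve went on without side force.

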